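# Find the slip angle of the yellow puck on the friction ramp

### The arm

A 6-joint arm with a two-finger parallel gripper is mounted at the origin on the work surface. World frame = base frame: x ahead of the robot, y to its left, z up, the work surface at z = 0. Lengths are in m, angles in degrees, forces in N, time in s.
With the tool pointing down it reaches from about 0.375 to 0.9 m from the base axis. Payload 3.1 kg.
Tool frame: the origin (TCP) lies midway between the tips of the shut fingers; the grasp point (between the pads) lies 19 mm behind it; z points along the fingers, y is the direction in which the jaws open and shut (so a half turn about z gives the same grasp; the last joint's range is limited). The gripper opens to 87 mm and grips with 3 to 60 N. Pads are 19 mm wide; open, the fingers measure 117 mm over their backs; the gripper's body (75 mm by 190 mm) begins 51 mm behind the grasp point.
Start: joints at [56.694, 30.224, 82.088, -0, 67.689, -10.227], TCP at [0.245, 0.575, 0.223] pointing down, gripper open.
Joint ranges: [-176.69, 176.69], [-43.24, 126.21], [12.49, 139.97], [-82, 262], [0, 151.66], [-163.58, 163.58]. Speed limits (degrees/s): [159.86, 159.86, 180, 180, 180, 180].

### API

Orientations are given as a 3x3 rotation matrix whose columns are the frame's x, y, z axes.
In Python, from rig import bot gives the robot as it stands.
- The arm moves only by the tool carry_out, never from a script. Its arguments are lists of equal length, an entry for each row: "grip": the gripper's target within -1 to 1 (fully open at 1, half-way at 0, shut at -1); "slide": the shift along the tool's x, y, z in mm, a list of three; "twist": the turn, a rotation vector about the tool's x, y, z in rad, a list of three. In form: {"grip": [grip, ...], "slide": [[dx, dy, dz], ...], "twist": [[wx, wy, wz], ...]}. A call has 1 to 12 rows; each row shifts and turns the pose as measured when the row begins, along the tool's axes as they then stand; what a row does not reach is not made up. A row lasts 1/10 s, in which the tool goes at most 50 mm and 8.59 degrees, less where a joint would pass 70% of its speed; a pose out of reach is approached as far as the arm can. A call is refused whole if a number of a shift passes 50 or a number of a turn 0.15, either way. A call with a gripper value outside its range is refused whole. The fingers move at their own pace and stop on an object; the grip force is fixed at half the most. Time passes only in rows, so rows that do not move let the fingers close. It gives the time, the measured TCP pose, the force and the opening at its end, in the units of the state.
- bot.read_state(): the state, without advancing time (a new reading comes with each control period).
- bot.capture(name): name is "scene" or "top" or "wrist"; returns a dict with "color" (420x560x3 uint8, red, green, blue), "depth" (420x560 float32, m along the optical axis (not along the pixel's ray), 0 where there is no reading), "fx", "fy", "cx", "cy" (pixels), "position" and "rotation" of the camera in the world; the wrist camera has in their place "T_tool_cam" (4x4, takes a point from camera to tool coordinates, whose origin is the TCP and whose axes are the flange's). Camera axes: x right, y up, looking along -z (the intrinsics and any distortion apply to the point x, -y, -z); pixel columns grow to the right and rows downward; lengths in m; the calibration is good to about 2 mm. A picture is of the moment at which its call begins: read the wrist's pose just before it.
- bot.hand_in(): hands the job in, once; it reports no verdict.
The state is a dict: "time_s": time; "joint_positions": joint angles; "qvel": joint speeds; "tau": joint torques, N m; "position": TCP position; "tcp_rot": TCP orientation; "force": force on the tool from outside, world axes, zero at the start; "moment": the same for the moment, N m; "opening": opening from 0.0 (shut) to 1.0 (fully open).
Only numpy, scipy, OpenCV 4.12 (cv2) and the standard library are available. Lean on these libraries where they do the work, as an engineer would, in place of code of your own. Each camera call takes 0.05 s, during which the arm holds its last target.

### The job

Raise the ramp by the bar at its free end, slowly and smoothly, no faster than about two degrees a second once past twenty degrees, until the yellow puck slips of its own accord; stop at once so that it slides down to the fence softly (if it stalls on the way, raise a hair more) and leave the ramp standing just there. Then note the angle: swing the red reading hand down by its knob until its tab just touches the ramp, gently and without pushing the ramp out of place, and let go of it there. Do not touch the puck, and leave everything else on the counter where it is.

Things in the scene. Friction and masses are not known exactly. Their poses are not given: they have to be found in the camera images.
- ramp_hinge (a point): middle of the hinge line of the friction ramp, an inclined plane on a plywood base (215 x 390 x 18 mm) fixed to the counter; 40 mm above the counter. Its frame turns with the ramp: x along the hinge, towards the side with the white graduated arc; y along the ramp to its free end; z square to the deck, up when level
- fence (a point): where the upper face of the wooden fence (20 mm high) that stops the puck meets the deck, mid-width: at y 40, z 12 mm from ramp_hinge, same axes. The deck is a blue board, 12 mm thick, 100 mm wide, from the hinge (y 0) to y 360 mm
- ramp (a joint): angle of the ramp, rad: 0 lying level, grows as the free end rises, at most 0.9. The hinge is stiff: raising takes about 9 N at the bar; it stays where it is left; more than about 9 N of the hand's tab on the deck makes it sink
- lift_bar (a point): middle of the round wooden bar, 14 mm thick, across the free end of the ramp, to raise it by: at y 402, z 6 mm from ramp_hinge, same axes, 46 mm above the counter when level. It runs along x; 82 mm are free between its two steel brackets, and the gap between bar and deck end is 35 mm
- pointer (a joint): angle of the red reading hand, rad, on the same pivot and scale as the ramp: its tab lies on the deck when both angles are equal. It starts parked high, at 0.95 to 1.2, and stays where it is left (about 0.5 N at the knob moves it)
- pointer_knob (a point): grip point on the red knob of the reading hand: a rod 12 mm thick along the hinge direction, 60 mm of it clear outside the white arc, 26 mm from its free end. At x 104, y 192, z 18 mm from the middle of the hinge line in the hand's own frame (the ramp's axes at the hand's angle). Beside it the hand's tab, 24 mm long, reaches 18 mm over the deck's edge and stops on the deck
- puck_mid (a point): centre of the yellow test puck with grey felt sole, 52 mm across, 20 mm high, resting on the level ramp, centred, 275 to 300 mm from the hinge. Its friction is unknown: it slips somewhere between 20 and 34 degrees and slides down to the fence, where its centre is 66 mm from the hinge
- puck: the same yellow puck: origin at the centre of its underside
- cork_puck_mid (a point): centre of a spare cork puck, 52 x 20 mm, on the base beside the ramp; leave alone
- green_puck_mid (a point): centre of a spare green puck, 52 x 20 mm, on the base beside the ramp; leave alone
- duck: yellow toy duck, 70 mm high, origin under its centre; leave alone
- tub: white tub with red dots and a red lid, 110 mm across, 103 mm high, origin under its centre; leave alone
- glue_stick: standing glue stick, 27 mm across, 96 mm high, origin under its centre; leave alone
- card_tube: standing cardboard tube, 44 mm across, 100 mm high, origin under its centre; leave alone
- scissors: orange-handled scissors lying flat, 170 mm long, origin at the pivot on the counter; leave alone
Things that resemble listed ones, but are neither listed nor needed, are in the scene too. There is more than one size of the puck; the job needs the smallest.

How it is judged (in metres and radians):
On the way, in this order (a step that is already met when the one before it is completed fails the run):
1. the puck has slipped down the raised ramp to the fence (y of puck_mid in the frame of ramp_hinge below 0.09 m and value of joint ramp above 0.35 rad and velocity of joint ramp below 0.02 rad/s), for 0.2 s.
2. the reading hand has been brought down until its tab touches the ramp (angle between the y axis of pointer_knob and the y axis of lift_bar, either way round below 0.015 rad and contact force between pointer and ramp above 0.3 N).
At the end, for the whole second after the job is handed in: The ramp stands still, raised to where the puck slipped (0.35 to 0.66 rad); the puck lies at rest against the fence (its centre less than 90 mm up the ramp from the hinge); the red hand rests on the ramp, its angle within 0.015 rad of the ramp's; the robot has let go of everything (all of step 1 and angle between the y axis of pointer_knob and the y axis of lift_bar, either way round below 0.015 rad and value of joint ramp below 0.66 rad and y of puck_mid in the frame of ramp_hinge above 0.045 m and linear speed of puck below 0.02 m/s and velocity of joint pointer between -0.02 and 0.02 rad/s and velocity of joint ramp above -0.02 rad/s); the robot touches nothing.
It fails at once if the ramp is swung or jerked (faster than 0.35 rad/s once above 0.1 rad), or is still turned (faster than 0.05 rad/s, up or down) after the puck has come down to the fence ((value of joint ramp above 0.1 rad and (velocity of joint ramp above 0.35 rad/s or velocity of joint ramp below -0.35 rad/s)) or (y of puck_mid in the frame of ramp_hinge below 0.075 m and (velocity of joint ramp above 0.05 rad/s or velocity of joint ramp below -0.05 rad/s))).
It fails at once if the puck shoots down the ramp, faster than 0.5 m/s: the ramp was tilted past the slip angle (linear speed of puck above 0.5 m/s).
It fails at once if the reading hand is pressed on the ramp with more than 6.5 N (contact force between pointer and ramp above 6.5 N).
It fails at once if the robot touches the yellow puck (contact force between any of the fingers, the arm and puck above 0.3 N).
It fails at once if something else on the counter is moved by more than 15 mm (distance of any of cork_puck_mid, green_puck_mid, duck, tub, glue_stick, card_tube, scissors from where it was at the start of the episode above 0.015 m).
It also fails if it takes over 72 s, if anything falls off the work surface, if the arm or the gripper's body presses on something with over 40 N, if the wrist force passes 120 N, or if a joint passes its speed limit or range.

## Working session

There is one attempt and no reset: what is moved stays moved. The work goes in short steps, Python scripts to look and compute and a tool call to move; the robot and the scene stay as the last step left them, time stands still between calls to the robot, and variables do not carry over. Pictures are saved under pics/ and viewed, and the job is handed in when it is done.

Besides the shell and the picture viewer there is one more tool, called as a command line: name --argument value ..., lists and objects as JSON in quotes. carry_out: Moves the arm, as the interface text tells. Its arguments: {"type":"object","properties":{"grip":{"type":"array"},"slide":{"type":"array"},"twist":{"type":"array"}},"required":["grip","slide","twist"]}

```bash
ls; mkdir -p pics; cat > h.py <<'E'
import numpy as np, cv2
from rig import bot
def save(n,c): cv2.imwrite('pics/'+n+'.png',c[:,:,::-1])
E
python3 - <<'E'
from h import *
s=bot.read_state()
for k,v in s.items(): print(k,np.round(v,3).tolist())
for n in ('scene','top'):
    c=bot.capture(n); save(n+'0',c['color']); np.savez(n+'0.npz',**c)
    print(n,c['fx'],c['fy'],c['cx'],c['cy'],c['position'],c['rotation'])
    print(c.keys())
E
```

```text
pics
time_s 0.0
joint_positions [56.693, 30.278, 82.157, -0.001, 67.688, -10.227]
qvel [-0.029, 0.074, 0.041, 0.006, 0.089, 0.017]
tau [-0.001, -44.005, -17.659, 0.063, 0.058, -0.0]
position [0.245, 0.574, 0.222]
tcp_rot [[-0.92, 0.392, -0.001], [0.392, 0.92, -0.002], [0.0, -0.002, -1.0]]
force [0.358, -0.471, 0.242]
moment [-0.031, -0.029, 0.004]
opening 1.002
scene 427.6622344525762 427.6622344525762 277.2351980659604 213.61643547856497 [1.16612822 0.68042574 0.91474514] [[-0.72532351 -0.49727774  0.47604691]
 [ 0.68831217 -0.51232252  0.5135679 ]
 [-0.01149633  0.70017175  0.71388189]]
dict_keys(['color', 'depth', 'fx', 'fy', 'cx', 'cy', 'position', 'rotation'])
top 426.0524633576347 426.0524633576347 278.19880205991296 217.0664041204058 [0.52343117 0.08257687 1.11982096] [[-1.74267471e-02  9.96907574e-01 -7.66263494e-02]
 [-9.99847788e-01 -1.74400133e-02  4.96084965e-04]
 [-8.41813693e-04  7.66233312e-02  9.97059756e-01]]
dict_keys(['color', 'depth', 'fx', 'fy', 'cx', 'cy', 'position', 'rotation'])
```

View pics/scene0.png

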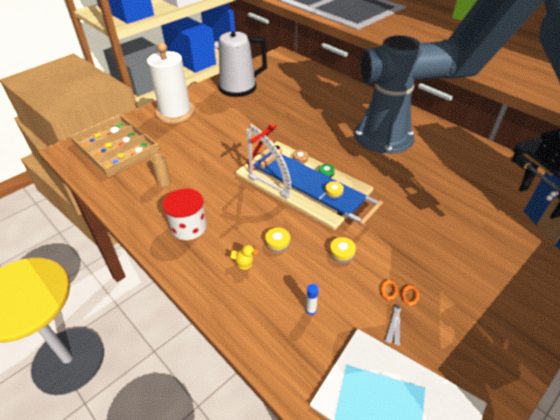

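View pics/top0.png

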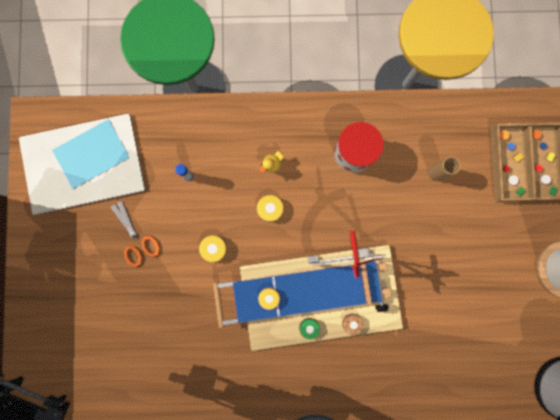

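```bash
python3 - <<'E'
from h import *
c=np.load('top0.npz'); 
im=c['color'][220:370,200:420]; save('crop1',cv2.resize(im,None,fx=3.6,fy=3.6,interpolation=cv2.INTER_CUBIC))
c=np.load('scene0.npz'); 
im=c['color'][110:240,220:400]; save('crop2',cv2.resize(im,None,fx=4.4,fy=4.4,interpolation=cv2.INTER_CUBIC))
E
```

```text
(no output)
```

View pics/crop1.png

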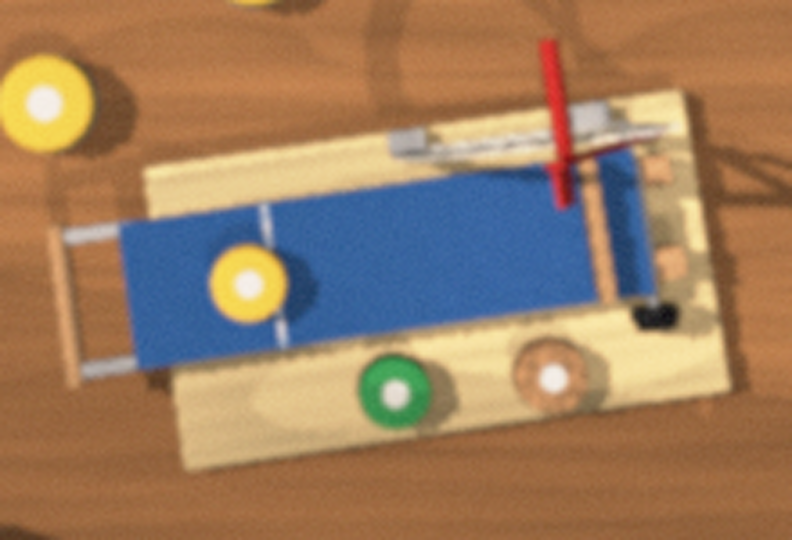

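View pics/crop2.png

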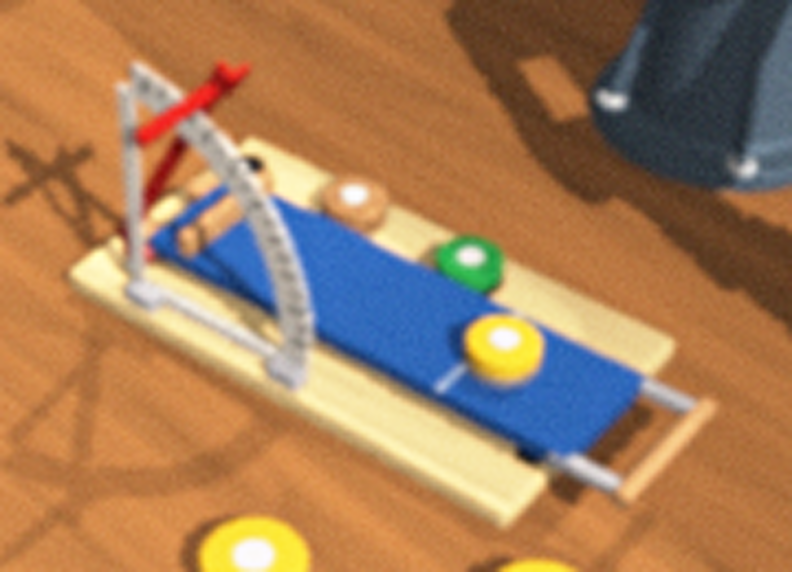

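```bash
cat >> h.py <<'E'
def ray(c,u,v):
    d=np.array([(u-c['cx'])/c['fx'],-(v-c['cy'])/c['fy'],-1.]); return c['position'],c['rotation']@d
def onz(c,u,v,z):
    p,d=ray(c,u,v); return p+d*(z-p[2])/d[2]
def proj(c,P):
    q=c['rotation'].T@(np.asarray(P)-c['position']); return np.array([c['cx']+c['fx']*q[0]/-q[2], c['cy']-c['fy']*q[1]/-q[2]])
E
python3 - <<'E'
from h import *
c=dict(np.load('top0.npz'))
for n,u,v,z in [('decFL',120,224,.052),('deckFR',140,370,.052),('deckHL',635,150,.052),('deckHR',655,297,.052),('bar1',55,230,.053),('bar2',72,385,.053),('puck',249,284,.072),('cork',550,378,.038),('green',396,394,.038),('fence1',590,160,.072),('fence2',609,303,.072),('base1',145,168,.018),('base2',186,470,.018),('base3',683,90,.018),('base4',730,392,.018)]:
    U,V=200+u/3.6,220+v/3.6
    print(n,np.round(onz(c,U,V,z),4), 'depth z:', np.round((c['position']+ray(c,U,V)[1]*c['depth'][int(V),int(U)])[2],4))
E
```

```text
decFL [0.4451 0.1963 0.052 ] depth z: 0.0521
deckFR [0.3457 0.1836 0.052 ] depth z: 0.0553
deckHL [ 0.4897 -0.1608  0.052 ] depth z: 0.0155
deckHR [ 0.389 -0.171  0.052] depth z: 0.0458
bar1 [0.4418 0.2411 0.053 ] depth z: 0.0541
bar2 [0.3366 0.2301 0.053 ] depth z: 0.0505
puck [0.4049 0.1075 0.072 ] depth z: 0.0755
cork [ 0.333  -0.0995  0.038 ] depth z: 0.0437
green [0.3239 0.0076 0.038 ] depth z: 0.0367
fence1 [ 0.4841 -0.1254  0.072 ] depth z: 0.2023
fence2 [ 0.388  -0.1351  0.072 ] depth z: 0.0709
base1 [0.4819 0.1817 0.018 ] depth z: 0.0018
base2 [0.2702 0.1551 0.018 ] depth z: 0.0018
base3 [ 0.5308 -0.2044  0.018 ] depth z: -0.0012
base4 [ 0.3175 -0.2296  0.018 ] depth z: 0.0189
```

```bash
cat >> h.py <<'E'
psi=np.radians(7.1)
H=np.array([.4393,-.1655,.040])
X=np.array([np.cos(psi),np.sin(psi),0]);Y=np.array([-np.sin(psi),np.cos(psi),0]);Z=np.array([0,0,1.])
def ramp(x,y,z,th=0.):
    x,y,z=np.array([x,y,z])/1000
    return H+x*X+(y*np.cos(th)-z*np.sin(th))*Y+(y*np.sin(th)+z*np.cos(th))*Z
E
python3 - <<'E'
from h import *
s=dict(np.load('scene0.npz'));t=dict(np.load('top0.npz'))
def sc(P): p=proj(s,P); return (p-[220,110])*4.4
def tp(P): p=proj(t,P); return (p-[200,220])*3.6
for n,P in [('bar+',ramp(52,402,6)),('bar-',ramp(-52,402,6)),('deckF+',ramp(50,360,12)),('deckF-',ramp(-50,360,12)),('fence+',ramp(50,40,32)),('fence-',ramp(-50,40,32)),('deckH+',ramp(50,0,12))]:
    print(n,'scene',sc(P).round(),'top',tp(P).round())
for ph in (.95,1.0,1.05,1.1,1.15,1.2):
    print(ph,'knob end',[f(ramp(130,192,18,ph)).round() for f in (sc,tp)],'inner',[f(ramp(70,192,18,ph)).round() for f in (sc,tp)], 'tab',[f(ramp(32,192,18,ph)).round() for f in (sc,tp)])
for n,(u,v),z in [('tub',(360,145),.103),('duck',(272,162),.05),('tube',(451,165),.1),('glue',(182,170),.096),('sciss',(133,235),.0)]: print(n,onz(t,u,v,z).round(3))
d=t['depth']; 
# heights in arc region
import itertools
uu,vv=np.meshgrid(np.arange(280,400),np.arange(225,280))
P=np.stack([(uu-t['cx'])/t['fx'],-(vv-t['cy'])/t['fy'],-np.ones(uu.shape)],-1)*d[vv,uu][...,None]
W=P@t['rotation'].T+t['position']; R=(W-H)@np.stack([X,Y,Z],1)*1000
m=R[...,2]>60
for k in range(0,m.sum(),8): pass
col=t['color'][vv,uu].astype(int); red=(col[...,0]>120)&(col[...,1]<70)&m
print('red', R[red].round()[::6].tolist())
a=m&~red; print('arc',R[a].round()[::6].tolist())
E
```

```text
bar+ scene [619. 491.] top [ 58. 230.]
bar- scene [702. 402.] top [ 78. 381.]
deckF+ scene [566. 453.] top [118. 225.]
deckF- scene [647. 370.] top [137. 371.]
fence+ scene [187. 232.] top [581. 160.]
fence- scene [275. 165.] top [605. 308.]
deckH+ scene [146. 232.] top [633. 151.]
0.95 knob end [array([164., 162.]), array([510.,  48.])] inner [array([226., 117.]), array([525., 148.])] tab [array([264.,  91.]), array([535., 212.])]
1.0 knob end [array([154., 151.]), array([525.,  46.])] inner [array([216., 107.]), array([541., 146.])] tab [array([254.,  80.]), array([551., 211.])]
1.05 knob end [array([143., 140.]), array([541.,  43.])] inner [array([205.,  96.]), array([556., 144.])] tab [array([243.,  70.]), array([566., 209.])]
1.1 knob end [array([132., 130.]), array([557.,  41.])] inner [array([195.,  86.]), array([573., 143.])] tab [array([233.,  60.]), array([583., 207.])]
1.15 knob end [array([121., 120.]), array([573.,  38.])] inner [array([184.,  77.]), array([589., 140.])] tab [array([222.,  51.]), array([599., 206.])]
1.2 knob end [array([110., 111.]), array([590.,  36.])
[... 1308 characters left out ...]
[69.0, 60.0, 166.0], [68.0, 48.0, 170.0], [60.0, 7.0, 63.0], [71.0, 87.0, 147.0], [69.0, 72.0, 182.0], [62.0, 31.0, 107.0], [72.0, 117.0, 108.0], [71.0, 105.0, 137.0], [69.0, 94.0, 148.0], [68.0, 83.0, 158.0], [62.0, 43.0, 122.0], [58.0, 24.0, 91.0], [71.0, 126.0, 103.0], [70.0, 116.0, 130.0], [69.0, 104.0, 142.0], [62.0, 57.0, 134.0], [59.0, 42.0, 126.0], [71.0, 149.0, 80.0], [70.0, 138.0, 105.0], [69.0, 126.0, 123.0], [64.0, 81.0, 182.0], [59.0, 51.0, 144.0], [69.0, 150.0, 86.0], [68.0, 138.0, 104.0], [59.0, 64.0, 169.0], [60.0, 78.0, 195.0], [55.0, 77.0, 177.0], [50.0, 75.0, 171.0], [46.0, 76.0, 172.0], [44.0, 74.0, 170.0], [40.0, 77.0, 175.0], [114.0, 236.0, 1080.0], [34.0, 87.0, 186.0]]
```

carry_out --grip '[-0.3, -0.3, -0.3, -0.3, -0.3, -0.3, -0.3, -0.3, -0.3, -0.3, -0.3, -0.3]' --slide '[[0, 0, 0], [0, 0, 0], [0, 0, 0], [0, 0, 0], [-12.6, -43, 0], [-12.6, -43, 0], [-12.6, -43, 0], [-12.6, -43, 0], [-12.6, -43, 0], [-12.6, -43, 0], [-12.6, -43, 0], [-8, -20, 0]]' --twist '[[0, 0, -0.132], [0, 0, -0.132], [0, 0, -0.132], [0, 0, -0.132], [0, 0, 0], [0, 0, 0], [0, 0, 0], [0, 0, 0], [0, 0, 0], [0, 0, 0], [0, 0, 0], [0, 0, 0]]'

```text
time_s: 1.3
position: [0.3882, 0.2624, 0.2169]
tcp_rot: [[-0.988, -0.157, -0.006], [-0.157, 0.988, -0.006], [0.007, -0.005, -1.0]]
force: [0.4, 1.2, 0.0]
opening: 0.349
```

```bash
cat >> h.py <<'E'
def wrist(name=None):
    s=bot.read_state(); c=bot.capture('wrist')
    T=np.eye(4);T[:3,:3]=s['tcp_rot'];T[:3,3]=s['position']; M=T@c['T_tool_cam']
    c['position']=M[:3,3];c['rotation']=M[:3,:3]
    if name: save(name,c['color'])
    return s,c
E
python3 - <<'E'
from h import *
s,c=wrist('w1'); print(c['T_tool_cam'].round(3).tolist(), s['position'])
for P in [ramp(52,402,6),ramp(-52,402,6),ramp(50,360,12),ramp(-50,360,12)]: print(P.round(4),proj(c,P).round(1))
E
```

```text
[[0.001, 0.959, 0.283, 0.076], [1.0, -0.001, 0.0, -0.0], [0.001, 0.283, -0.959, -0.16], [0.0, 0.0, 0.0, 1.0]] [0.38821135 0.26242661 0.2168676 ]
[0.4412 0.2398 0.046 ] [257.1 239.1]
[0.338 0.227 0.046] [258.4 133.3]
[0.4444 0.1979 0.052 ] [214.  237.8]
[0.3452 0.1856 0.052 ] [211.5 134.3]
```

View pics/w1.png

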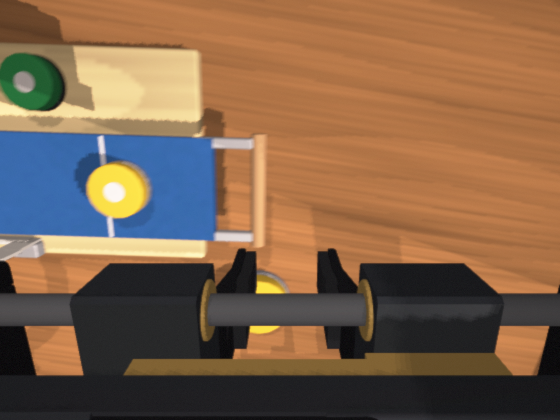

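carry_out --grip '[-0.3, -0.3, -0.3, -0.3, -0.3, -0.3]' --slide '[[0, -26, 0], [0, 0, 35], [0, 0, 35], [0, 0, 35], [0, 0, 32], [0, 0, 0]]' --twist '[[0, 0, 0.033], [-0.005, -0.005, 0], [0, 0, 0], [0, 0, 0], [0, 0, 0], [0, 0, 0]]'

```text
time_s: 1.95
position: [0.3983, 0.234, 0.0774]
tcp_rot: [[-0.993, -0.116, 0.007], [-0.116, 0.993, 0.001], [-0.007, 0.0, -1.0]]
force: [-1.3, 0.4, 0.0]
opening: 0.348
```

```bash
sed -i 's/^H=.*/H=np.array([.441,-.1633,.040])/' h.py; python3 - <<'E'
from h import *
s,c=wrist('w2'); print(s['position'].__repr__(), np.round(s['tcp_rot'],4), s['force'])
R=np.array(s['tcp_rot']);B=ramp(0,402,6); print(B,'tool-frame bar mm',(R.T@(B-s['position'])*1000).round(1))
E
```

```text
array([0.39825887, 0.23404282, 0.07741444]) [[-9.932e-01 -1.161e-01  7.000e-03]
 [-1.161e-01  9.932e-01  9.000e-04]
 [-7.100e-03  1.000e-04 -1.000e+00]] [-1.29157054  0.35140605  0.01322996]
[0.39131221 0.23561744 0.046     ] tool-frame bar mm [ 6.9  2.4 31.4]
```

View pics/w2.png

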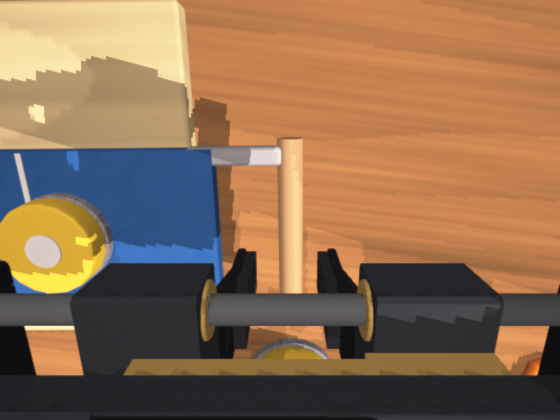

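carry_out --grip '[-0.3, -0.3, -0.3, -0.3, -1, -1, -1, -1, -1]' --slide '[[7, 1.5, 0], [0, 0, 20], [0, 0, 20], [0, 0, 11], [0, 0, 0], [0, 0, 0], [0, 0, 0], [0, 0, 0], [0, 0, 0]]' --twist '[[0, 0.007, 0], [0, 0, 0], [0, 0, 0], [0, 0, 0], [0, 0, 0], [0, 0, 0], [0, 0, 0], [0, 0, 0], [0, 0, 0]]'

```text
time_s: 2.9
position: [0.3967, 0.2361, 0.0359]
tcp_rot: [[-0.992, -0.123, 0.017], [-0.123, 0.992, 0.002], [-0.018, -0.0, -1.0]]
force: [-0.5, 2.8, -9.9]
opening: 0.147
```

```bash
python3 - <<'E'
from h import *
s,c=wrist('w3'); print(np.round(s['position'],4), np.round(s['tcp_rot'],4), s['force'],s['opening'])
R=np.array(s['tcp_rot']);B=ramp(0,402,6); print(B,'tool-frame bar mm',(R.T@(B-s['position'])*1000).round(1))
E
```

```text
[0.3967 0.2361 0.0359] [[-9.923e-01 -1.230e-01  1.740e-02]
 [-1.230e-01  9.924e-01  1.900e-03]
 [-1.750e-02 -3.000e-04 -9.998e-01]] [-0.51286102  2.82999488 -9.87346539] 0.14738593741812991
[0.39131221 0.23561744 0.046     ] tool-frame bar mm [  5.3   0.2 -10.1]
```

View pics/w3.png

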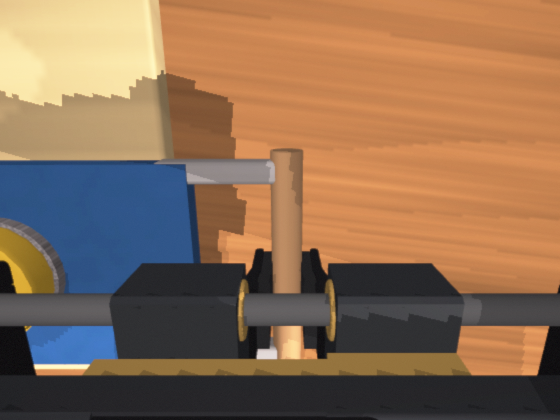

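carry_out --grip '[-0.3, -0.3, -0.3, -0.3, -0.3, -1, -1, -1, -1]' --slide '[[0, 0, 0], [0, 0, 0], [5, 0, 6], [0, 0, 6], [0, 0, 0], [0, 0, 0], [0, 0, 0], [0, 0, 0], [0, 0, 0]]' --twist '[[0, 0, 0], [0, 0, 0], [0, 0.017, 0], [0, 0, 0], [0, 0, 0], [0, 0, 0], [0, 0, 0], [0, 0, 0], [0, 0, 0]]'

```text
time_s: 3.85
position: [0.3927, 0.2357, 0.0248]
tcp_rot: [[-0.992, -0.126, 0.003], [-0.126, 0.992, -0.0], [-0.003, -0.001, -1.0]]
force: [1.0, -3.0, -1.9]
opening: 0.14
```

```bash
cat >> h.py <<'E'
def st():
    s=bot.read_state(); R=np.array(s['tcp_rot'])
    g=s['position']-0.019*R[:,2]
    r=(g-H)@np.stack([X,Y,Z],1)*1000
    print('t',round(s['time_s'],2),'tcp',np.round(s['position'],4),'grasp in ramp base frame mm',r.round(1),'F',np.round(s['force'],1),'op',round(s['opening'],3))
    print(' th from r:',np.degrees(np.arctan2(r[2],r[1])-np.arctan2(6,402)).round(2),'radius',np.hypot(r[1],r[2]).round(1), 'R',np.round(R,3).tolist())
    return s
E
python3 -c "
from h import *
st()"
```

```text
t 3.85 tcp [0.3927 0.2357 0.0248] grasp in ramp base frame mm [  1.4 401.9   3.8] F [ 1.  -3.  -1.9] op 0.14
 th from r: -0.31 radius 401.9 R [[-0.992, -0.126, 0.003], [-0.126, 0.992, -0.0], [-0.003, -0.001, -1.0]]
```

carry_out --grip '[-1, -1, -1, -1, -1, -1, -1, -1, -1, -1, -1, -1]' --slide '[[0, 0, -2], [0, 0, -4], [0, -0.1, -5.6], [0, -0.2, -5.6], [0, -0.3, -5.6], [0, -0.4, -5.6], [0, -0.4, -5.6], [0, -0.5, -5.6], [0, -0.6, -5.6], [0, -0.7, -5.6], [0, -0.6, -4], [0, -0.4, -2]]' --twist '[[0, 0, 0], [0, 0, 0], [0, 0, 0], [0, 0, 0], [0, 0, 0], [0, 0, 0], [0, 0, 0], [0, 0, 0], [0, 0, 0], [0, 0, 0], [0, 0, 0], [0, 0, 0]]'

```text
time_s: 5.05
position: [0.3932, 0.2302, 0.0848]
tcp_rot: [[-0.992, -0.125, 0.002], [-0.125, 0.992, -0.002], [-0.002, -0.002, -1.0]]
force: [2.0, -1.8, -10.7]
opening: 0.143
```

```bash
python3 - <<'E'
from h import *
st(); c=bot.capture('scene'); save('s1',cv2.resize(c['color'][110:240,220:400],None,fx=4.4,fy=4.4))
E
```

```text
t 5.05 tcp [0.3932 0.2302 0.0848] grasp in ramp base frame mm [  1.2 396.4  63.8] F [  2.   -1.8 -10.7] op 0.143
 th from r: 8.29 radius 401.5 R [[-0.992, -0.125, 0.002], [-0.125, 0.992, -0.002], [-0.002, -0.002, -1.0]]
```

View pics/s1.png

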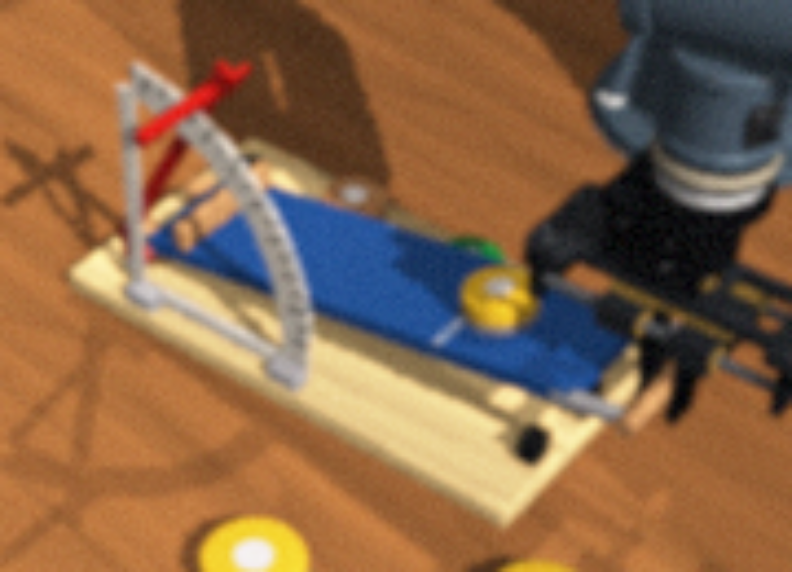

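carry_out --grip '[-1, -1, -1, -1, -1, -1, -1, -1, -1, -1, -1, -1]' --slide '[[0, -0.4, -3], [0, -0.8, -5], [0, -1.0, -5.6], [0, -1.1, -5.6], [0, -1.2, -5.5], [0, -1.3, -5.5], [0, -1.3, -5.5], [0, -1.4, -5.4], [0, -1.5, -5.4], [0, -1.5, -5.4], [0, -1.2, -4], [0, -0.6, -2]]' --twist '[[0, 0, 0], [0, 0, 0], [0, 0, 0], [0, 0, 0], [0, 0, 0], [0, 0, 0], [0, 0, 0], [0, 0, 0], [0, 0, 0], [0, 0, 0], [0, 0, 0], [0, 0, 0]]'

```text
time_s: 6.3
position: [0.3949, 0.2144, 0.1475]
tcp_rot: [[-0.992, -0.127, 0.004], [-0.127, 0.992, -0.004], [-0.003, -0.005, -1.0]]
force: [3.9, -3.1, -11.3]
opening: 0.139
```

```bash
python3 - <<'E'
from h import *
st(); c=bot.capture('scene'); save('s2',cv2.resize(c['color'][110:240,220:400],None,fx=4.4,fy=4.4))
E
```

```text
t 6.3 tcp [0.3949 0.2144 0.1475] grasp in ramp base frame mm [  0.8 380.6 126.5] F [  3.9  -3.1 -11.3] op 0.139
 th from r: 17.53 radius 401.1 R [[-0.992, -0.127, 0.004], [-0.127, 0.992, -0.004], [-0.003, -0.005, -1.0]]
```

View pics/s2.png

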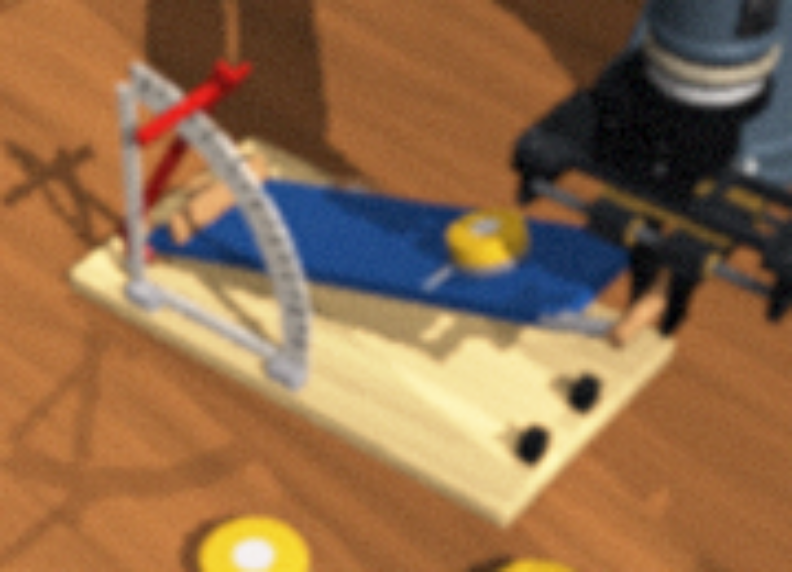

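carry_out --grip '[-1, -1, -1, -1, -1, -1, -1, -1, -1, -1, -1, -1]' --slide '[[0, -0.3, -1], [0, -0.3, -1], [0, -0.3, -1], [0, -0.3, -1], [0, -0.3, -1], [0, -0.3, -1], [0, -0.3, -1], [0, -0.4, -1], [0, -0.4, -1], [0, -0.4, -1], [0, -0.4, -1], [0, -0.4, -1]]' --twist '[[0, 0, 0], [0, 0, 0], [0, 0, 0], [0, 0, 0], [0, 0, 0], [0, 0, 0], [0, 0, 0], [0, 0, 0], [0, 0, 0], [0, 0, 0], [0, 0, 0], [0, 0, 0]]'

```text
time_s: 7.55
position: [0.3953, 0.2101, 0.1597]
tcp_rot: [[-0.992, -0.128, 0.004], [-0.128, 0.992, -0.005], [-0.003, -0.005, -1.0]]
force: [4.3, -2.7, -10.8]
opening: 0.144
```

```bash
cat >> h.py <<'E'
def puck(c,th,name=None):
    hsv=cv2.cvtColor(c['color'],cv2.COLOR_RGB2HSV)
    m=cv2.inRange(hsv,(22,150,90),(34,255,255)); 
    n,l,stt,cen=cv2.connectedComponentsWithStats(m)
    Rr=np.stack([X,np.cos(th)*Y+np.sin(th)*Z,np.cos(th)*Z-np.sin(th)*Y],1)
    out=[]
    for i in range(1,n):
        if stt[i,4]<30: continue
        p,d=ray(c,*cen[i]); a=Rr.T@(p-H); b=Rr.T@d; k=(0.024-a[2])/b[2]; q=(a+k*b)*1000
        if abs(q[0])<60 and 0<q[1]<400: out.append((q.round(1).tolist(),int(stt[i,4])))
    return out
def check(name=None):
    s=st(); R=np.array(s['tcp_rot']); g=s['position']-0.019*R[:,2]; r=(g-H)@np.stack([X,Y,Z],1)*1000
    th=np.arctan2(r[2],r[1])-np.arctan2(6,402)
    c=bot.capture('scene'); print(' puck',puck(c,th))
    if name: save(name,cv2.resize(c['color'][110:240,220:400],None,fx=4.4,fy=4.4))
E
python3 -c "
from h import *
check()
c=dict(np.load('scene0.npz'));print(puck(c,0.))"
```

```text
t 7.55 tcp [0.3953 0.2101 0.1597] grasp in ramp base frame mm [  0.8 376.3 138.7] F [  4.3  -2.7 -10.8] op 0.144
 th from r: 19.38 radius 401.0 R [[-0.992, -0.128, 0.004], [-0.128, 0.992, -0.005], [-0.003, -0.005, -1.0]]
 puck [([4.0, 275.7, 24.0], 86)]
[([1.4, 277.1, 24.0], 130)]
```

carry_out --grip '[-1, -1, -1, -1, -1, -1]' --slide '[[0, -0.3, -0.8], [0, -0.3, -0.8], [0, -0.3, -0.8], [0, -0.3, -0.8], [0, -0.3, -0.8], [0, -0.3, -0.8]]' --twist '[[0, 0, 0], [0, 0, 0], [0, 0, 0], [0, 0, 0], [0, 0, 0], [0, 0, 0]]'

```text
time_s: 8.2
position: [0.3956, 0.208, 0.1649]
tcp_rot: [[-0.992, -0.128, 0.004], [-0.128, 0.992, -0.005], [-0.003, -0.005, -1.0]]
force: [4.1, -3.5, -11.8]
opening: 0.139
```

```bash
python3 -c "
from h import *
check()"
```

```text
t 8.2 tcp [0.3956 0.208  0.1649] grasp in ramp base frame mm [  0.7 374.2 143.9] F [  4.1  -3.5 -11.8] op 0.139
 th from r: 20.18 radius 400.9 R [[-0.992, -0.128, 0.004], [-0.128, 0.992, -0.005], [-0.003, -0.005, -1.0]]
 puck [([4.3, 277.1, 24.0], 86)]
```

carry_out --grip '[-1, -1, -1, -1, -1, -1]' --slide '[[0, -0.3, -0.8], [0, -0.3, -0.8], [0, -0.3, -0.8], [0, -0.3, -0.8], [0, -0.3, -0.8], [0, -0.3, -0.8]]' --twist '[[0, 0, 0], [0, 0, 0], [0, 0, 0], [0, 0, 0], [0, 0, 0], [0, 0, 0]]'

```text
time_s: 8.85
position: [0.3958, 0.206, 0.17]
tcp_rot: [[-0.992, -0.128, 0.004], [-0.128, 0.992, -0.005], [-0.003, -0.006, -1.0]]
force: [4.0, -3.1, -11.8]
opening: 0.141
```

```bash
python3 -c "
from h import *
check()"
```

```text
t 8.85 tcp [0.3958 0.206  0.17  ] grasp in ramp base frame mm [  0.7 372.1 149. ] F [  4.   -3.1 -11.8] op 0.141
 th from r: 20.97 radius 400.9 R [[-0.992, -0.128, 0.004], [-0.128, 0.992, -0.005], [-0.003, -0.006, -1.0]]
 puck [([4.3, 275.7, 24.0], 79)]
```

carry_out --grip '[-1, -1, -1, -1, -1, -1]' --slide '[[0, -0.3, -0.8], [0, -0.3, -0.8], [0, -0.3, -0.8], [0, -0.3, -0.8], [0, -0.3, -0.8], [0, -0.3, -0.8]]' --twist '[[0, 0, 0], [0, 0, 0], [0, 0, 0], [0, 0, 0], [0, 0, 0], [0, 0, 0]]'

```text
time_s: 9.5
position: [0.3959, 0.204, 0.175]
tcp_rot: [[-0.992, -0.128, 0.004], [-0.128, 0.992, -0.005], [-0.003, -0.006, -1.0]]
force: [4.0, -1.8, -11.5]
opening: 0.144
```

```bash
python3 -c "
from h import *
check()"
```

```text
t 9.5 tcp [0.3959 0.204  0.175 ] grasp in ramp base frame mm [  0.6 370.1 154. ] F [  4.   -1.8 -11.5] op 0.144
 th from r: 21.74 radius 400.9 R [[-0.992, -0.128, 0.004], [-0.128, 0.992, -0.005], [-0.003, -0.006, -1.0]]
 puck [([4.4, 275.1, 24.0], 83)]
```

carry_out --grip '[-1, -1, -1, -1, -1, -1]' --slide '[[0, -0.3, -0.8], [0, -0.3, -0.8], [0, -0.3, -0.8], [0, -0.3, -0.8], [0, -0.3, -0.8], [0, -0.3, -0.8]]' --twist '[[0, 0, 0], [0, 0, 0], [0, 0, 0], [0, 0, 0], [0, 0, 0], [0, 0, 0]]'

```text
time_s: 10.15
position: [0.3962, 0.2018, 0.1802]
tcp_rot: [[-0.992, -0.128, 0.004], [-0.128, 0.992, -0.006], [-0.004, -0.006, -1.0]]
force: [3.4, -4.1, -12.3]
opening: 0.143
```

```bash
python3 -c "
from h import *
check()"
```

```text
t 10.15 tcp [0.3962 0.2018 0.1802] grasp in ramp base frame mm [  0.6 367.9 159.2] F [  3.4  -4.1 -12.3] op 0.143
 th from r: 22.54 radius 400.9 R [[-0.992, -0.128, 0.004], [-0.128, 0.992, -0.006], [-0.004, -0.006, -1.0]]
 puck [([3.0, 275.4, 24.0], 88)]
```

carry_out --grip '[-1, -1, -1, -1, -1, -1]' --slide '[[0, -0.3, -0.8], [0, -0.3, -0.8], [0, -0.3, -0.8], [0, -0.3, -0.8], [0, -0.3, -0.8], [0, -0.3, -0.8]]' --twist '[[0, 0, 0], [0, 0, 0], [0, 0, 0], [0, 0, 0], [0, 0, 0], [0, 0, 0]]'

```text
time_s: 10.8
position: [0.3965, 0.1994, 0.1851]
tcp_rot: [[-0.992, -0.129, 0.005], [-0.129, 0.992, -0.007], [-0.004, -0.007, -1.0]]
force: [4.0, -2.5, -11.5]
opening: 0.142
```

```bash
python3 -c "
from h import *
check()"
```

```text
t 10.8 tcp [0.3965 0.1994 0.1851] grasp in ramp base frame mm [  0.6 365.6 164.1] F [  4.   -2.5 -11.5] op 0.142
 th from r: 23.32 radius 400.7 R [[-0.992, -0.129, 0.005], [-0.129, 0.992, -0.007], [-0.004, -0.007, -1.0]]
 puck [([6.4, 274.9, 24.0], 77)]
```

carry_out --grip '[-1, -1, -1, -1, -1, -1]' --slide '[[0, -0.3, -0.7], [0, -0.3, -0.7], [0, -0.3, -0.7], [0, -0.3, -0.7], [0, -0.3, -0.7], [0, -0.3, -0.7]]' --twist '[[0, 0, 0], [0, 0, 0], [0, 0, 0], [0, 0, 0], [0, 0, 0], [0, 0, 0]]'

```text
time_s: 11.45
position: [0.3967, 0.1975, 0.1895]
tcp_rot: [[-0.992, -0.129, 0.005], [-0.129, 0.992, -0.007], [-0.004, -0.007, -1.0]]
force: [5.2, -2.5, -11.9]
opening: 0.147
```

```bash
python3 -c "
from h import *
check('s3')"
```

```text
t 11.45 tcp [0.3967 0.1975 0.1895] grasp in ramp base frame mm [  0.5 363.7 168.5] F [  5.2  -2.5 -11.9] op 0.147
 th from r: 24.01 radius 400.8 R [[-0.992, -0.129, 0.005], [-0.129, 0.992, -0.007], [-0.004, -0.007, -1.0]]
 puck [([3.8, 275.6, 24.0], 85)]
```

View pics/s3.png

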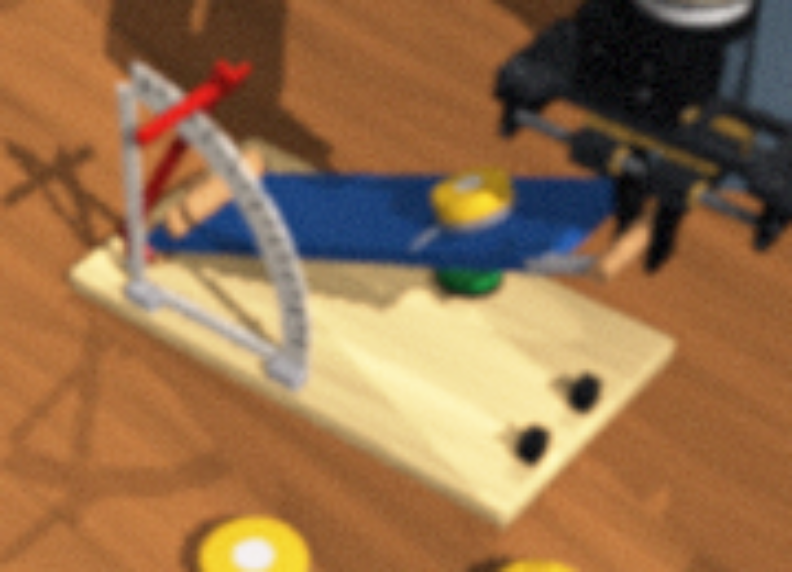

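Puck is still next to the white line (470,195 in the crop). I'll keep raising.

carry_out --grip '[-1, -1, -1, -1, -1, -1]' --slide '[[0, -0.3, -0.7], [0, -0.3, -0.7], [0, -0.3, -0.7], [0, -0.3, -0.7], [0, -0.3, -0.7], [0, -0.3, -0.7]]' --twist '[[0, 0, 0], [0, 0, 0], [0, 0, 0], [0, 0, 0], [0, 0, 0], [0, 0, 0]]'

```text
time_s: 12.1
position: [0.3969, 0.1955, 0.1938]
tcp_rot: [[-0.992, -0.129, 0.006], [-0.129, 0.992, -0.007], [-0.005, -0.007, -1.0]]
force: [5.1, -3.1, -12.3]
opening: 0.147
```

```bash
python3 -c "
from h import *
check()"
```

```text
t 12.1 tcp [0.3969 0.1955 0.1938] grasp in ramp base frame mm [  0.5 361.6 172.8] F [  5.1  -3.1 -12.3] op 0.147
 th from r: 24.69 radius 400.7 R [[-0.992, -0.129, 0.006], [-0.129, 0.992, -0.007], [-0.005, -0.007, -1.0]]
 puck [([3.8, 276.2, 24.0], 87)]
```

carry_out --grip '[-1, -1, -1, -1, -1, -1]' --slide '[[0, -0.3, -0.7], [0, -0.3, -0.7], [0, -0.3, -0.7], [0, -0.3, -0.7], [0, -0.3, -0.7], [0, -0.3, -0.7]]' --twist '[[0, 0, 0], [0, 0, 0], [0, 0, 0], [0, 0, 0], [0, 0, 0], [0, 0, 0]]'

```text
time_s: 12.75
position: [0.3971, 0.1933, 0.1979]
tcp_rot: [[-0.992, -0.129, 0.006], [-0.129, 0.992, -0.007], [-0.005, -0.008, -1.0]]
force: [4.6, -2.7, -11.8]
opening: 0.142
```

```bash
python3 -c "
from h import *
check()"
```

```text
t 12.75 tcp [0.3971 0.1933 0.1979] grasp in ramp base frame mm [  0.5 359.5 176.9] F [  4.6  -2.7 -11.8] op 0.142
 th from r: 25.35 radius 400.7 R [[-0.992, -0.129, 0.006], [-0.129, 0.992, -0.007], [-0.005, -0.008, -1.0]]
 puck [([3.6, 277.2, 24.0], 85)]
```

carry_out --grip '[-1, -1, -1, -1, -1, -1]' --slide '[[0, -0.3, -0.7], [0, -0.3, -0.7], [0, -0.3, -0.7], [0, -0.3, -0.7], [0, -0.3, -0.7], [0, -0.3, -0.7]]' --twist '[[0, 0, 0], [0, 0, 0], [0, 0, 0], [0, 0, 0], [0, 0, 0], [0, 0, 0]]'

```text
time_s: 13.4
position: [0.3974, 0.1913, 0.202]
tcp_rot: [[-0.992, -0.129, 0.007], [-0.129, 0.992, -0.007], [-0.006, -0.008, -1.0]]
force: [4.4, -2.6, -12.4]
opening: 0.138
```

```bash
python3 -c "
from h import *
check()"
```

```text
t 13.4 tcp [0.3974 0.1913 0.202 ] grasp in ramp base frame mm [  0.4 357.4 181. ] F [  4.4  -2.6 -12.4] op 0.138
 th from r: 26.01 radius 400.6 R [[-0.992, -0.129, 0.007], [-0.129, 0.992, -0.007], [-0.006, -0.008, -1.0]]
 puck [([4.0, 275.6, 24.0], 87)]
```

carry_out --grip '[-1, -1, -1, -1, -1, -1]' --slide '[[0, -0.3, -0.7], [0, -0.3, -0.7], [0, -0.3, -0.7], [0, -0.3, -0.7], [0, -0.3, -0.7], [0, -0.3, -0.7]]' --twist '[[0, 0, 0], [0, 0, 0], [0, 0, 0], [0, 0, 0], [0, 0, 0], [0, 0, 0]]'

```text
time_s: 14.05
position: [0.3976, 0.1893, 0.2059]
tcp_rot: [[-0.992, -0.128, 0.008], [-0.128, 0.992, -0.007], [-0.007, -0.008, -1.0]]
force: [4.7, -2.5, -12.3]
opening: 0.139
```

```bash
python3 -c "
from h import *
check()"
```

```text
t 14.05 tcp [0.3976 0.1893 0.2059] grasp in ramp base frame mm [  0.4 355.4 184.9] F [  4.7  -2.5 -12.3] op 0.139
 th from r: 26.63 radius 400.6 R [[-0.992, -0.128, 0.008], [-0.128, 0.992, -0.007], [-0.007, -0.008, -1.0]]
 puck [([3.0, 276.3, 24.0], 85)]
```

carry_out --grip '[-1, -1, -1, -1, -1, -1]' --slide '[[0, -0.3, -0.7], [0, -0.3, -0.7], [0, -0.3, -0.7], [0, -0.3, -0.7], [0, -0.3, -0.7], [0, -0.3, -0.7]]' --twist '[[0, 0, 0], [0, 0, 0], [0, 0, 0], [0, 0, 0], [0, 0, 0], [0, 0, 0]]'

```text
time_s: 14.7
position: [0.3979, 0.1874, 0.2096]
tcp_rot: [[-0.992, -0.128, 0.009], [-0.128, 0.992, -0.006], [-0.008, -0.007, -1.0]]
force: [5.5, -2.3, -12.1]
opening: 0.141
```

```bash
python3 -c "
from h import *
check()"
```

```text
t 14.7 tcp [0.3979 0.1874 0.2096] grasp in ramp base frame mm [  0.4 353.5 188.6] F [  5.5  -2.3 -12.1] op 0.141
 th from r: 27.23 radius 400.6 R [[-0.992, -0.128, 0.009], [-0.128, 0.992, -0.006], [-0.008, -0.007, -1.0]]
 puck [([3.4, 278.5, 24.0], 84)]
```

carry_out --grip '[-1, -1, -1, -1, -1, -1]' --slide '[[0, -0.3, -0.7], [0, -0.4, -0.7], [0, -0.3, -0.7], [0, -0.4, -0.7], [0, -0.3, -0.7], [0, -0.4, -0.7]]' --twist '[[0, 0, 0], [0, 0, 0], [0, 0, 0], [0, 0, 0], [0, 0, 0], [0, 0, 0]]'

```text
time_s: 15.35
position: [0.3981, 0.1854, 0.2134]
tcp_rot: [[-0.992, -0.127, 0.01], [-0.127, 0.992, -0.005], [-0.009, -0.007, -1.0]]
force: [4.3, -1.7, -12.6]
opening: 0.139
```

```bash
python3 -c "
from h import *
check()"
```

```text
t 15.35 tcp [0.3981 0.1854 0.2134] grasp in ramp base frame mm [  0.4 351.4 192.4] F [  4.3  -1.7 -12.6] op 0.139
 th from r: 27.85 radius 400.6 R [[-0.992, -0.127, 0.01], [-0.127, 0.992, -0.005], [-0.009, -0.007, -1.0]]
 puck [([3.2, 277.0, 24.0], 90)]
```

carry_out --grip '[-1, -1, -1, -1, -1, -1]' --slide '[[0, -0.3, -0.7], [0, -0.4, -0.7], [0, -0.3, -0.7], [0, -0.4, -0.7], [0, -0.3, -0.7], [0, -0.4, -0.7]]' --twist '[[0, 0, 0], [0, 0, 0], [0, 0, 0], [0, 0, 0], [0, 0, 0], [0, 0, 0]]'

```text
time_s: 16.0
position: [0.3985, 0.1834, 0.217]
tcp_rot: [[-0.992, -0.127, 0.012], [-0.127, 0.992, -0.004], [-0.011, -0.006, -1.0]]
force: [5.0, -1.5, -12.3]
opening: 0.143
```

```bash
python3 -c "
from h import *
check()"
```

```text
t 16.0 tcp [0.3985 0.1834 0.217 ] grasp in ramp base frame mm [  0.4 349.4 196. ] F [  5.   -1.5 -12.3] op 0.143
 th from r: 28.43 radius 400.6 R [[-0.992, -0.127, 0.012], [-0.127, 0.992, -0.004], [-0.011, -0.006, -1.0]]
 puck [([4.5, 278.6, 24.0], 86)]
```

carry_out --grip '[-1, -1, -1, -1, -1, -1]' --slide '[[0, -0.3, -0.7], [0, -0.4, -0.7], [0, -0.3, -0.7], [0, -0.4, -0.7], [0, -0.3, -0.7], [0, -0.4, -0.7]]' --twist '[[0, 0.001, 0], [0, 0.001, 0], [0, 0.001, 0], [0, 0.001, 0], [0, 0.001, 0], [0, 0.001, 0]]'

```text
time_s: 16.65
position: [0.3985, 0.1813, 0.2204]
tcp_rot: [[-0.992, -0.127, 0.006], [-0.127, 0.992, -0.004], [-0.006, -0.005, -1.0]]
force: [4.9, -0.8, -11.4]
opening: 0.144
```

```bash
python3 -c "
from h import *
check()"
```

```text
t 16.65 tcp [0.3985 0.1813 0.2204] grasp in ramp base frame mm [3.000e-01 3.473e+02 1.994e+02] F [  4.9  -0.8 -11.4] op 0.144
 th from r: 29.0 radius 400.5 R [[-0.992, -0.127, 0.006], [-0.127, 0.992, -0.004], [-0.006, -0.005, -1.0]]
 puck [([3.4, 277.9, 24.0], 85)]
```

carry_out --grip '[-1, -1, -1, -1, -1, -1]' --slide '[[0, -0.4, -0.7], [0, -0.4, -0.7], [0, -0.4, -0.7], [0, -0.4, -0.7], [0, -0.4, -0.7], [0, -0.4, -0.7]]' --twist '[[0, 0.001, 0], [0, 0.001, 0], [0, 0.001, 0], [0, 0, 0], [0, 0, 0], [0, 0, 0]]'

```text
time_s: 17.3
position: [0.3987, 0.1792, 0.224]
tcp_rot: [[-0.992, -0.126, 0.005], [-0.127, 0.992, -0.003], [-0.005, -0.004, -1.0]]
force: [4.6, -2.0, -12.7]
opening: 0.145
```

```bash
python3 -c "
from h import *
check()"
```

```text
t 17.3 tcp [0.3987 0.1792 0.224 ] grasp in ramp base frame mm [3.000e-01 3.452e+02 2.030e+02] F [  4.6  -2.  -12.7] op 0.145
 th from r: 29.6 radius 400.5 R [[-0.992, -0.126, 0.005], [-0.127, 0.992, -0.003], [-0.005, -0.004, -1.0]]
 puck [([2.7, 277.9, 24.0], 87)]
```

carry_out --grip '[-1, -1, -1, -1, -1, -1]' --slide '[[0, -0.4, -0.7], [0, -0.4, -0.7], [0, -0.4, -0.7], [0, -0.4, -0.7], [0, -0.4, -0.7], [0, -0.4, -0.7]]' --twist '[[0, 0.001, 0], [0, 0.001, 0], [0, 0.001, 0], [0, 0, 0], [0, 0, 0], [0, 0, 0]]'

```text
time_s: 17.95
position: [0.399, 0.1772, 0.2274]
tcp_rot: [[-0.992, -0.126, 0.004], [-0.126, 0.992, -0.002], [-0.004, -0.003, -1.0]]
force: [4.5, -3.1, -12.7]
opening: 0.143
```

```bash
python3 -c "
from h import *
check('s4')"
```

```text
t 17.95 tcp [0.399  0.1772 0.2274] grasp in ramp base frame mm [3.000e-01 3.431e+02 2.064e+02] F [  4.5  -3.1 -12.7] op 0.143
 th from r: 30.18 radius 400.4 R [[-0.992, -0.126, 0.004], [-0.126, 0.992, -0.002], [-0.004, -0.003, -1.0]]
 puck [([2.9, 277.3, 24.0], 85)]
```

View pics/s4.png

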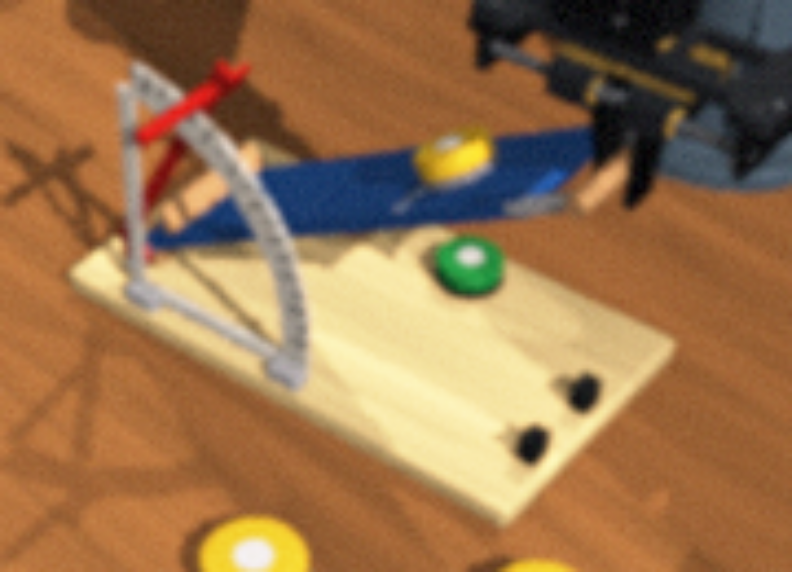

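Puck (455,155) has not moved relative to the white line. I'll continue.

carry_out --grip '[-1, -1, -1, -1, -1, -1]' --slide '[[0, -0.4, -0.7], [0, -0.4, -0.7], [0, -0.4, -0.7], [0, -0.4, -0.7], [0, -0.4, -0.7], [0, -0.4, -0.7]]' --twist '[[0, 0, 0], [0, 0, 0], [0, 0, 0], [0, 0, 0], [0, 0, 0], [0, 0, 0]]'

```text
time_s: 18.6
position: [0.3993, 0.1753, 0.2307]
tcp_rot: [[-0.992, -0.126, 0.006], [-0.126, 0.992, -0.0], [-0.006, -0.001, -1.0]]
force: [5.0, -2.3, -12.4]
opening: 0.14
```

```bash
python3 -c "
from h import *
check()"
```

```text
t 18.6 tcp [0.3993 0.1753 0.2307] grasp in ramp base frame mm [3.000e-01 3.411e+02 2.097e+02] F [  5.   -2.3 -12.4] op 0.14
 th from r: 30.72 radius 400.4 R [[-0.992, -0.126, 0.006], [-0.126, 0.992, -0.0], [-0.006, -0.001, -1.0]]
 puck [([1.8, 276.7, 24.0], 81)]
```

carry_out --grip '[-1, -1, -1, -1, -1, -1]' --slide '[[0, -0.4, -0.7], [0, -0.4, -0.7], [0, -0.4, -0.7], [0, -0.4, -0.7], [0, -0.4, -0.7], [0, -0.4, -0.7]]' --twist '[[0, 0.001, 0], [0, 0.001, 0], [0, 0.001, 0], [0, 0, 0], [0, 0, 0], [0, 0, 0]]'

```text
time_s: 19.25
position: [0.3995, 0.1734, 0.2337]
tcp_rot: [[-0.992, -0.125, 0.005], [-0.125, 0.992, 0.002], [-0.005, 0.001, -1.0]]
force: [5.3, -1.4, -13.5]
opening: 0.14
```

```bash
python3 -c "
from h import *
check()"
```

```text
t 19.25 tcp [0.3995 0.1734 0.2337] grasp in ramp base frame mm [3.000e-01 3.392e+02 2.127e+02] F [  5.3  -1.4 -13.5] op 0.14
 th from r: 31.24 radius 400.4 R [[-0.992, -0.125, 0.005], [-0.125, 0.992, 0.002], [-0.005, 0.001, -1.0]]
 puck [([2.6, 277.6, 24.0], 83)]
```

carry_out --grip '[-1, -1, -1, -1, -1, -1]' --slide '[[0, -0.4, -0.7], [0, -0.4, -0.7], [0, -0.4, -0.7], [0, -0.4, -0.7], [0, -0.4, -0.7], [0, -0.4, -0.7]]' --twist '[[0, 0.001, 0], [0, 0.001, 0], [0, 0.001, 0], [0, 0, 0], [0, 0, 0], [0, 0, 0]]'

```text
time_s: 19.9
position: [0.3997, 0.1715, 0.2369]
tcp_rot: [[-0.992, -0.124, 0.004], [-0.124, 0.992, 0.003], [-0.004, 0.003, -1.0]]
force: [5.2, -1.5, -13.5]
opening: 0.138
```

```bash
python3 -c "
from h import *
check()"
```

```text
t 19.9 tcp [0.3997 0.1715 0.2369] grasp in ramp base frame mm [3.000e-01 3.373e+02 2.159e+02] F [  5.2  -1.5 -13.5] op 0.138
 th from r: 31.76 radius 400.5 R [[-0.992, -0.124, 0.004], [-0.124, 0.992, 0.003], [-0.004, 0.003, -1.0]]
 puck [([3.0, 233.3, 24.0], 80)]
```

carry_out --grip '[-1, -1, -1]' --slide '[[0, 0, 0], [0, 0, 0], [0, 0, 0]]' --twist '[[0, 0, 0], [0, 0, 0], [0, 0, 0]]'

```text
time_s: 20.25
position: [0.3997, 0.1715, 0.2369]
tcp_rot: [[-0.992, -0.124, 0.006], [-0.124, 0.992, 0.003], [-0.006, 0.003, -1.0]]
force: [4.8, -2.8, -10.9]
opening: 0.145
```

```bash
python3 -c "
from h import *
check()"
```

```text
t 20.25 tcp [0.3997 0.1715 0.2369] grasp in ramp base frame mm [3.000e-01 3.373e+02 2.159e+02] F [  4.8  -2.8 -10.9] op 0.145
 th from r: 31.77 radius 400.5 R [[-0.992, -0.124, 0.006], [-0.124, 0.992, 0.003], [-0.006, 0.003, -1.0]]
 puck [([1.5, 161.8, 24.0], 72)]
```

carry_out --grip '[-1, -1, -1, -1, -1]' --slide '[[0, 0, 0], [0, 0, 0], [0, 0, 0], [0, 0, 0], [0, 0, 0]]' --twist '[[0, 0, 0], [0, 0, 0], [0, 0, 0], [0, 0, 0], [0, 0, 0]]'

```text
time_s: 20.8
position: [0.3998, 0.1715, 0.2369]
tcp_rot: [[-0.992, -0.124, 0.008], [-0.124, 0.992, 0.004], [-0.009, 0.003, -1.0]]
force: [4.4, -2.9, -11.2]
opening: 0.141
```

```bash
python3 -c "
from h import *
check('s5')"
```

```text
t 20.8 tcp [0.3998 0.1715 0.2369] grasp in ramp base frame mm [3.000e-01 3.373e+02 2.159e+02] F [  4.4  -2.9 -11.2] op 0.141
 th from r: 31.77 radius 400.5 R [[-0.992, -0.124, 0.008], [-0.124, 0.992, 0.004], [-0.009, 0.003, -1.0]]
 puck []
```

View pics/s5.png

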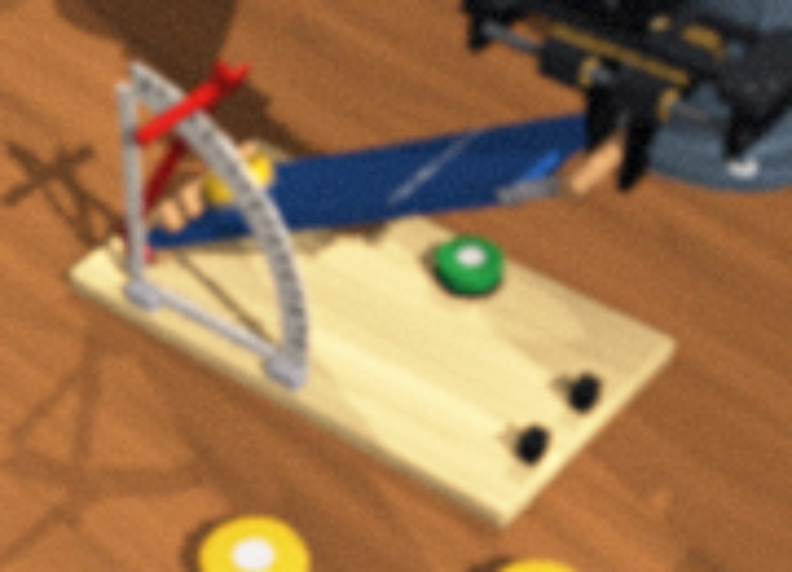

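carry_out --grip '[-0.5, -0.5, -0.5, -0.5]' --slide '[[0, 0, 0], [0, 0, 0], [0, 0, 0], [0, 0, 0]]' --twist '[[0, 0, 0], [0, 0, 0], [0, 0, 0], [0, 0, 0]]'

```text
time_s: 21.25
position: [0.3979, 0.1733, 0.2396]
tcp_rot: [[-0.992, -0.124, 0.007], [-0.124, 0.992, 0.008], [-0.008, 0.007, -1.0]]
force: [0.1, -0.4, -0.0]
opening: 0.249
```

```bash
python3 -c "
from h import *
check('s6');wrist('w6')"
```

```text
t 21.25 tcp [0.3979 0.1733 0.2396] grasp in ramp base frame mm [ -1.3 339.2 218.6] F [ 0.1 -0.4 -0. ] op 0.249
 th from r: 31.95 radius 403.6 R [[-0.992, -0.124, 0.007], [-0.124, 0.992, 0.008], [-0.008, 0.007, -1.0]]
 puck []
```

View pics/w6.png

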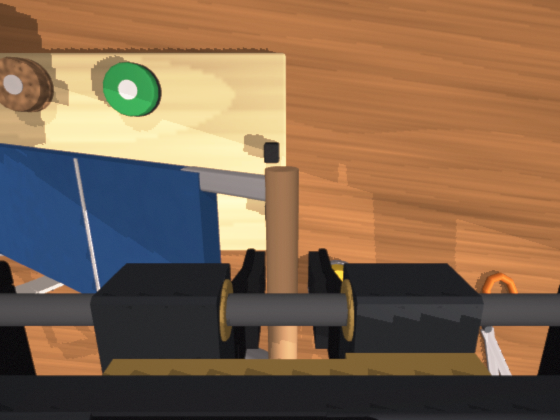

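carry_out --grip '[-0.5, -0.5, -0.5, -0.5, -0.5, -0.5, -0.5]' --slide '[[0, 0, -5], [0, 0, -10], [0, 0, -15], [0, 0, -20], [0, 0, -30], [0, 0, -40], [0, 0, -20]]' --twist '[[0, 0, 0], [0, 0, 0], [0, 0, 0], [0, 0, 0], [0, 0, 0], [0, 0, 0], [0, 0, 0]]'

```text
time_s: 22.05
position: [0.3946, 0.172, 0.386]
tcp_rot: [[-0.992, -0.124, 0.001], [-0.124, 0.992, 0.007], [-0.002, 0.007, -1.0]]
force: [1.2, 0.2, -0.1]
opening: 0.246
```

```bash
python3 - <<'E'
from h import *
st(); c=bot.capture('scene'); save('s7',cv2.resize(c['color'][80:240,210:410],None,fx=4,fy=4,interpolation=cv2.INTER_CUBIC)); np.savez('scene7.npz',**c)
c=bot.capture('top'); save('t7',cv2.resize(c['color'][210:370,200:420],None,fx=3.6,fy=3.6,interpolation=cv2.INTER_CUBIC)); np.savez('top7.npz',**c)
E
```

```text
t 22.05 tcp [0.3946 0.172  0.386 ] grasp in ramp base frame mm [ -4.6 338.4 365. ] F [ 1.2  0.2 -0.1] op 0.246
 th from r: 46.31 radius 497.7 R [[-0.992, -0.124, 0.001], [-0.124, 0.992, 0.007], [-0.002, 0.007, -1.0]]
```

View pics/s7.png

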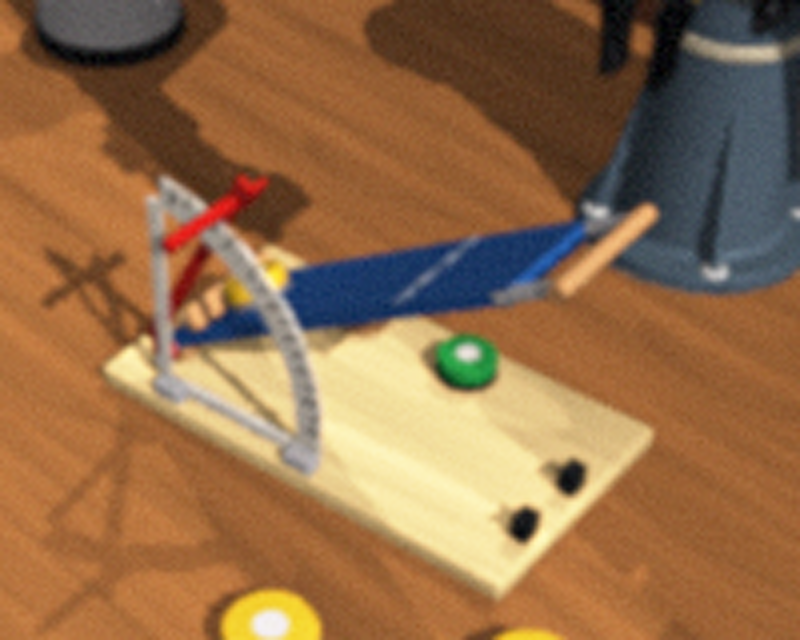

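View pics/t7.png

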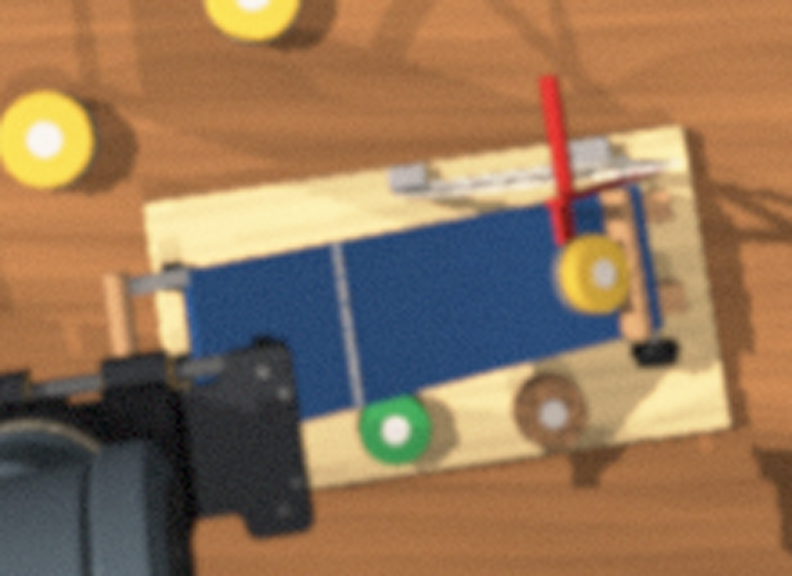

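```bash
python3 - <<'E'
from h import *
s=st()
for phi,al,so in [(1.077,.7,60),(1.077,.7,0),(.555,.6,0)]:
    k=ramp(117,192,18,phi); za=-np.sin(al)*Y+np.cos(al)*Z
    P=k+(6+so)/1000*za
    print(phi,'knob',k.round(4),'tcp',P.round(4))
    d=(P-s['position']); print('  in tool(vertical x=-X,y=Y,z=-Z)',[-d@X*1000,d@Y*1000,-d[2]*1000])
E
```

```text
t 22.15 tcp [0.3954 0.1721 0.386 ] grasp in ramp base frame mm [ -3.9 338.4 365. ] F [-0.5  0.1  0.1] op 0.251
 th from r: 46.31 radius 497.7 R [[-0.992, -0.124, 0.004], [-0.124, 0.992, 0.007], [-0.005, 0.007, -1.0]]
1.077 knob [ 0.5478 -0.0743  0.2176] tcp [ 0.5531 -0.1165  0.2681]
  in tool(vertical x=-X,y=Y,z=-Z) [np.float64(-120.76242419296565), np.float64(-305.8706016627959), np.float64(117.91775704152796)]
1.077 knob [ 0.5478 -0.0743  0.2176] tcp [ 0.5483 -0.0781  0.2222]
  in tool(vertical x=-X,y=Y,z=-Z) [np.float64(-120.76242419296564), np.float64(-267.21754042853445), np.float64(163.80828827859725)]
0.555 knob [0.5381 0.0037 0.1565] tcp [5.385e-01 3.000e-04 1.614e-01]
  in tool(vertical x=-X,y=Y,z=-Z) [np.float64(-120.76242419296565), np.float64(-188.1971122541292), np.float64(224.56915635704672)]
```

carry_out --grip '[-0.5, -0.5, -1, -1, -1, -1, -1, -1, -1]' --slide '[[-14, -34, 0], [-14, -34, 0], [-14, -34, 0], [-14, -34, 0], [-14, -34, 0], [-14, -34, 0], [-14, -34, 0], [-14, -34, 0], [-8, -20, 0]]' --twist '[[0, 0, 0], [0, 0, 0], [0, 0, 0], [0, 0, 0], [0, 0, 0], [0, 0, 0], [0, 0, 0], [0, 0, 0], [0, 0, 0]]'

```text
time_s: 23.05
position: [0.5499, -0.1083, 0.3763]
tcp_rot: [[-0.991, -0.131, -0.009], [-0.131, 0.991, 0.015], [0.007, 0.016, -1.0]]
force: [0.3, 0.4, 0.7]
opening: 0.005
```

carry_out --grip '[-1, -1, -1, -1, -1, -1]' --slide '[[0, 0, 0], [0, 0, 0], [0, 0, 0], [0, 0, 0], [0, 0, 0], [0, 0, 0]]' --twist '[[-0.12, 0, 0], [-0.12, 0, 0], [-0.12, 0, 0], [-0.12, 0, 0], [-0.12, 0, 0], [-0.1, 0, 0]]'

```text
time_s: 23.65
position: [0.5493, -0.1087, 0.3726]
tcp_rot: [[-0.991, -0.089, -0.097], [-0.131, 0.728, 0.673], [0.011, 0.68, -0.733]]
force: [-0.1, 0.6, -1.0]
opening: 0.009
```

```bash
cat >> h.py <<'E'
def kn(phi,al,so,x=117,v=True):
    s=bot.read_state();R=np.array(s['tcp_rot'])
    B=np.stack([X,Y,Z],1); print('t',round(s['time_s'],2),'tcp',np.round(s['position'],4),'q',np.round(s['joint_positions'],1),'F',np.round(s['force'],1),'op',round(s['opening'],3))
    print(' R in ramp base',np.round(B.T@R,3).tolist())
    k=ramp(x,192,18,phi); za=-np.sin(al)*Y+np.cos(al)*Z
    P=k+(6+so)/1000*za
    print(' knob in tool mm',(R.T@(k-s['position'])*1000).round(1),' target tcp in tool mm',(R.T@(P-s['position'])*1000).round(1))
    Rt=np.stack([-X,np.cos(al)*Y+np.sin(al)*Z,-za],1)
    print(' rotvec to al',cv2.Rodrigues(R.T@Rt)[0].ravel().round(3))
    return s
E
python3 -c "
from h import *
kn(1.077,.7,60)"
```

```text
t 23.65 tcp [ 0.5493 -0.1087  0.3726] q [ -38.2   29.4   72.2   29.9  109.6 -133.3] F [-0.1  0.6 -1. ] op 0.009
 R in ramp base [[-1.0, 0.002, -0.013], [-0.007, 0.733, 0.68], [0.011, 0.68, -0.733]]
 knob in tool mm [ -4.7 -80.1 137. ]  target tcp in tool mm [ -3.9 -77.   71.1]
 rotvec to al [ 0.048 -0.013 -0.002]
```

carry_out --grip '[-1, -1, -1, -1, -1]' --slide '[[-2, -38, 0], [-2, -38, 0], [0, 0, 35], [0, 0, 35], [0, 0, 0]]' --twist '[[0, 0, 0], [0, 0, 0], [0, 0, 0], [0, 0, 0], [0, 0, 0]]'

```text
time_s: 24.15
position: [0.5506, -0.1199, 0.258]
tcp_rot: [[-0.992, -0.074, -0.1], [-0.123, 0.722, 0.681], [0.022, 0.688, -0.726]]
force: [0.8, -0.0, 0.4]
opening: 0.005
```

```bash
python3 - <<'E'
from h import *
kn(1.077,.7,20)
s,c=wrist('w8')
c=bot.capture('scene'); save('s8',cv2.resize(c['color'][80:240,210:410],None,fx=4,fy=4,interpolation=cv2.INTER_CUBIC))
c=bot.capture('top'); save('t8',cv2.resize(c['color'][210:370,200:420],None,fx=3.6,fy=3.6,interpolation=cv2.INTER_CUBIC)); np.savez('top8.npz',**c)
E
```

```text
t 24.15 tcp [ 0.5506 -0.1199  0.258 ] q [ -39.    36.5   78.2   28.2   99.  -139.6] F [ 0.8 -0.   0.4] op 0.005
 R in ramp base [[-1.0, 0.016, -0.015], [0.001, 0.726, 0.688], [0.022, 0.688, -0.726]]
 knob in tool mm [-3.7  5.4 60.7]  target tcp in tool mm [-3.3  6.9 34.8]
 rotvec to al [ 0.059 -0.015 -0.015]
```

View pics/w8.png

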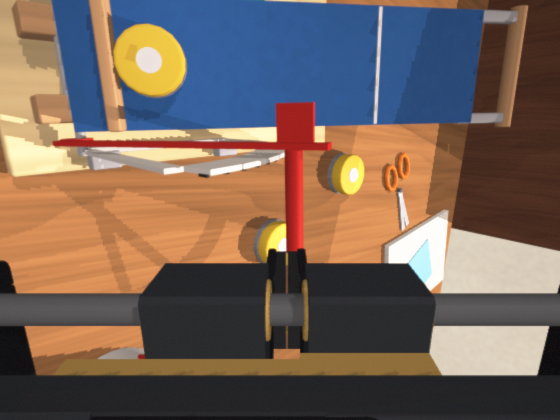

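View pics/s8.png

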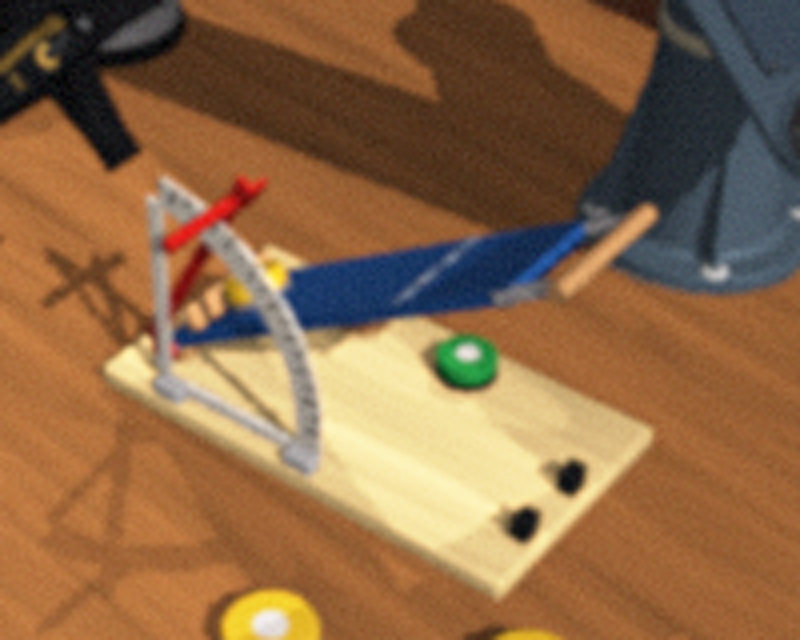

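View pics/t8.png

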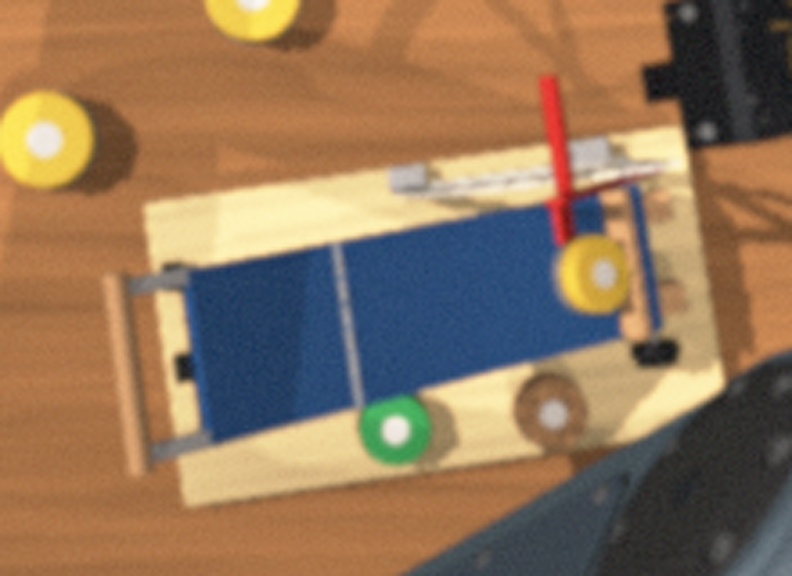

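carry_out --grip '[-1, -1, -1, -1]' --slide '[[-4, 5, 10], [0, 0, 20], [0, 0, 10], [0, 0, 0]]' --twist '[[0.04, -0.015, -0.015], [0, 0, 0], [0, 0, 0], [0, 0, 0]]'

```text
time_s: 24.7
position: [0.5591, -0.0984, 0.2402]
tcp_rot: [[-0.993, -0.106, -0.061], [-0.12, 0.759, 0.64], [-0.022, 0.642, -0.766]]
force: [-0.3, -0.1, -0.7]
opening: 0.004
```

```bash
python3 - <<'E'
from h import *
kn(1.077,.7,0)
t=dict(np.load('top8.npz')); hsv=cv2.cvtColor(t['color'],cv2.COLOR_RGB2HSV)
m=cv2.erode(cv2.inRange(hsv,(100,120,40),(125,255,255)),np.ones((5,5)))>0; m[:260]=0;m[340:]=0;m[:,:250]=0;m[:,372:]=0
v,u=np.nonzero(m); d=t['depth'][v,u]
P=np.stack([(u-t['cx'])/t['fx']*d,-(v-t['cy'])/t['fy']*d,-d],-1)@t['rotation'].T+t['position']
r=(P-H)@np.stack([X,Y,Z],1)*1000
A=np.c_[r[:,1],np.ones(len(r))]; k,*_=np.linalg.lstsq(A,r[:,2],rcond=None); res=r[:,2]-A@k
g=abs(res)<6; k,*_=np.linalg.lstsq(A[g],r[g,2],rcond=None); print(len(d),k, np.arctan(k[0]), np.degrees(np.arctan(k[0])), 'expected intercept',12/np.cos(np.arctan(k[0])), res[g].std())
E
```

```text
t 24.7 tcp [ 0.5591 -0.0984  0.2402] q [ -36.8   35.4   81.5   28.4   92.2 -140.6] F [-0.3 -0.1 -0.7] op 0.004
 R in ramp base [[-1.0, -0.011, 0.019], [0.004, 0.766, 0.642], [-0.022, 0.642, -0.766]]
 knob in tool mm [ 8.8  4.9 33.5]  target tcp in tool mm [ 8.7  4.9 27.5]
 rotvec to al [-0.002  0.019  0.011]
3421 [ 0.63575415 14.54365682] 0.5662952851040115 32.44632979461753 expected intercept 14.219789041862747 2.208450400595829
```

carry_out --grip '[-1, -1, -1, -1]' --slide '[[9, 4, 5], [0, 0, 10], [0, 0, 5], [0, 0, 0]]' --twist '[[0, 0.015, 0.01], [0, 0, 0], [0, 0, 0], [0, 0, 0]]'

```text
time_s: 25.1
position: [0.5489, -0.085, 0.2284]
tcp_rot: [[-0.993, -0.096, -0.073], [-0.121, 0.763, 0.636], [-0.006, 0.64, -0.769]]
force: [0.0, 0.6, -0.1]
opening: 0.004
```

```bash
python3 - <<'E'
from h import *
kn(1.077,.7,0)
s,c=wrist('w9')
E
```

```text
t 25.1 tcp [ 0.5489 -0.085   0.2284] q [ -36.1   35.3   83.9   28.1   90.1 -140.6] F [ 0.   0.6 -0.1] op 0.004
 R in ramp base [[-1.0, -0.001, 0.007], [0.003, 0.769, 0.64], [-0.006, 0.64, -0.769]]
 knob in tool mm [-0.1  1.4 15.2]  target tcp in tool mm [-0.2  1.3  9.2]
 rotvec to al [-0.006  0.007  0.001]
```

View pics/w9.png

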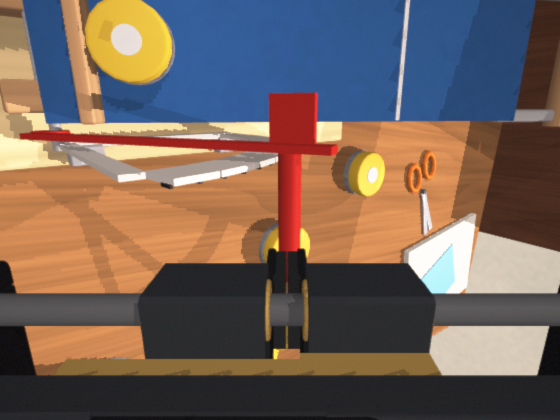

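carry_out --grip '[-1, -1, -1, -1, -1, -1, -1, -1]' --slide '[[0, 1, 4], [0, 0, 4], [0, 2, 5], [0, 3.2, 7], [0, 3, 7], [0, 2.7, 7], [0, 2.4, 7], [0, 0, 0]]' --twist '[[0, 0, 0], [0, 0, 0], [0, 0, 0], [0, 0, 0], [0, 0, 0], [0, 0, 0], [0, 0, 0], [0, 0, 0]]'

```text
time_s: 25.95
position: [0.5445, -0.045, 0.2044]
tcp_rot: [[-0.993, -0.097, -0.072], [-0.121, 0.763, 0.636], [-0.006, 0.64, -0.769]]
force: [0.1, 0.8, -0.1]
opening: 0.004
```

```bash
cat >> h.py <<'E'
def hand():
    # angle of the hand assuming rod (12 mm) touches the finger-tip plane
    from scipy.optimize import brentq
    s=bot.read_state();R=np.array(s['tcp_rot'])
    f=lambda p:(R.T@(ramp(117,192,18,p)-s['position']))[2]*1000-6
    p=brentq(f,.2,1.25); k=R.T@(ramp(117,192,18,p)-s['position'])*1000
    print(' hand phi if in contact',round(p,4),'knob in tool',k.round(1)); return p
E
python3 - <<'E'
from h import *
kn(.9,.7,0);hand()
s,c=wrist('w10')
E
```

```text
t 25.95 tcp [ 0.5445 -0.045   0.2044] q [ -33.3   35.7   88.1   29.6   85.  -140.7] F [ 0.1  0.8 -0.1] op 0.004
 R in ramp base [[-1.0, -0.002, 0.007], [0.003, 0.769, 0.64], [-0.006, 0.64, -0.769]]
 knob in tool mm [ 0.3 -1.3  2.6]  target tcp in tool mm [ 0.3 -1.3 -3.4]
 rotvec to al [-0.006  0.007  0.002]
 hand phi if in contact 0.8815 knob in tool [ 0.3 -0.3  6. ]
```

View pics/w10.png

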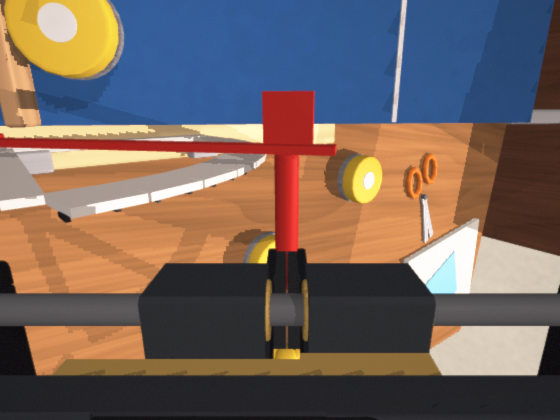

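carry_out --grip '[-1, -1, -1, -1, -1, -1, -1]' --slide '[[0, 1.8, 5], [0, 1.5, 7], [0, 1.3, 7], [0, 1, 7], [0, 1, 7], [0, 0.5, 4], [0, 0, 0]]' --twist '[[0, 0, 0], [0.015, 0, 0], [0.015, 0, 0], [0.015, 0, 0], [0.015, 0, 0], [0, 0, 0], [0, 0, 0]]'

```text
time_s: 26.7
position: [0.5415, -0.0147, 0.1781]
tcp_rot: [[-0.993, -0.102, -0.065], [-0.121, 0.803, 0.584], [-0.008, 0.587, -0.809]]
force: [-0.3, -0.8, 1.3]
opening: 0.005
```

```bash
python3 - <<'E'
from h import *
kn(.555,.6,0);hand()
s,c=wrist('w11')
c=bot.capture('scene'); save('s11',cv2.resize(c['color'][80:240,210:410],None,fx=4,fy=4,interpolation=cv2.INTER_CUBIC))
E
```

```text
t 26.7 tcp [ 0.5415 -0.0147  0.1781] q [ -29.8   35.4   91.9   29.1   77.5 -139.6] F [-0.3 -0.8  1.3] op 0.005
 R in ramp base [[-1.0, -0.002, 0.008], [0.003, 0.81, 0.587], [-0.008, 0.587, -0.809]]
 knob in tool mm [ 1.3  2.4 28.4]  target tcp in tool mm [ 1.2  2.6 22.4]
 rotvec to al [0.027 0.008 0.002]
 hand phi if in contact 0.6717 knob in tool [1.1 0.6 6. ]
```

View pics/w11.png

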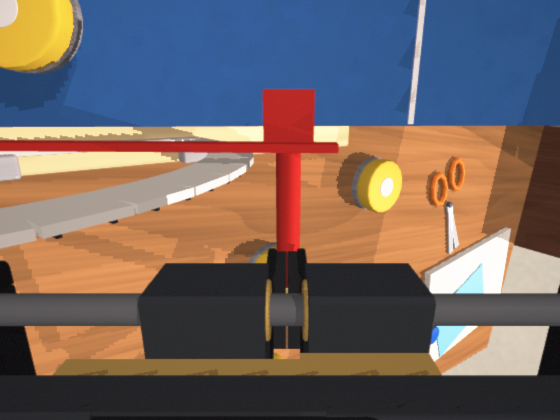

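View pics/s11.png

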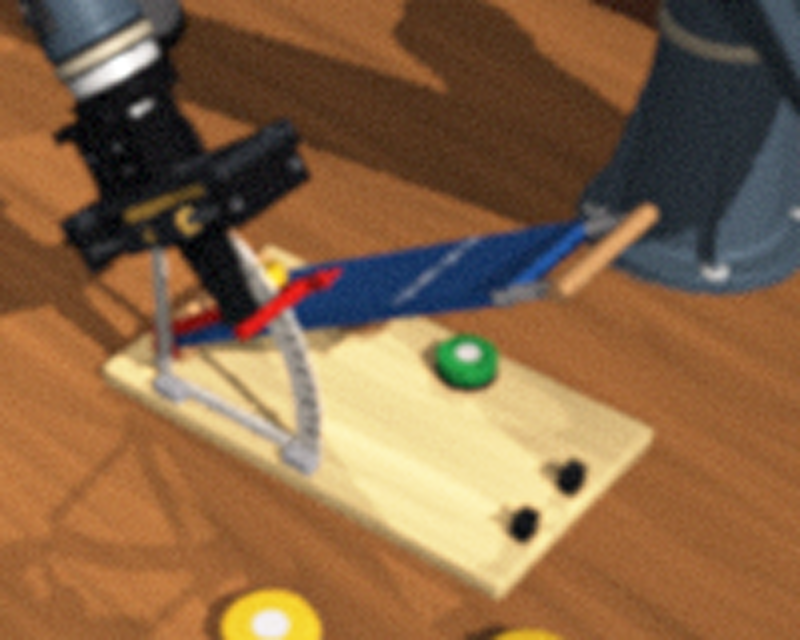

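carry_out --grip '[-1, -1, -1, -1, -1, -1, -1]' --slide '[[0, 0.2, 2], [0, 0.2, 2.5], [0, 0.2, 2.5], [0, 0.2, 2.5], [0, 0.2, 2], [0, 0, 1], [0, 0, 0]]' --twist '[[0.01, 0, 0], [0.01, 0, 0], [0.01, 0, 0], [0, 0, 0], [0, 0, 0], [0, 0, 0], [0, 0, 0]]'

```text
time_s: 27.5
position: [0.5415, -0.0076, 0.1681]
tcp_rot: [[-0.993, -0.104, -0.059], [-0.119, 0.822, 0.557], [-0.009, 0.56, -0.829]]
force: [-0.2, 0.3, 0.8]
opening: 0.003
```

```bash
cat >> h.py <<'E'
def ft():
    s=bot.read_state();R=np.array(s['tcp_rot']); print(' F tool',(R.T@s['force']).round(2),'pos',np.round(s['position'],5)); hand()
E
python3 - <<'E'
from h import *
kn(.56,.6,0);ft()
E
```

```text
t 27.5 tcp [ 0.5415 -0.0076  0.1681] q [ -28.5   35.3   93.    28.6   74.6 -138.9] F [-0.2  0.3  0.8] op 0.003
 R in ramp base [[-1.0, -0.001, 0.011], [0.005, 0.829, 0.56], [-0.009, 0.56, -0.829]]
 knob in tool mm [ 2.1  3.  15.2]  target tcp in tool mm [2.  3.  9.2]
 rotvec to al [-0.006  0.011  0.001]
 F tool [ 0.13  0.72 -0.54] pos [ 0.54146 -0.00762  0.16815]
 hand phi if in contact 0.6079 knob in tool [2.  2.3 6. ]
```

carry_out --grip '[-1, -1, -1, -1, -1]' --slide '[[0.5, 0.5, 1], [0.5, 0.3, 1], [0, 0.2, 1], [0, 0, 1], [0, 0, 0]]' --twist '[[0, 0, 0], [0, 0, 0], [0, 0, 0], [0, 0, 0], [0, 0, 0]]'

```text
time_s: 28.0
position: [0.5404, -0.0049, 0.165]
tcp_rot: [[-0.993, -0.103, -0.058], [-0.118, 0.822, 0.556], [-0.01, 0.559, -0.829]]
force: [0.1, -0.2, 0.3]
opening: 0.004
```

```bash
python3 - <<'E'
from h import *
ft()
s,c=wrist('w12'); 
E
```

```text
F tool [-0.11  0.02 -0.33] pos [ 0.54039 -0.00492  0.16505]
 hand phi if in contact 0.5863 knob in tool [1.3 2.1 6. ]
```

View pics/w12.png

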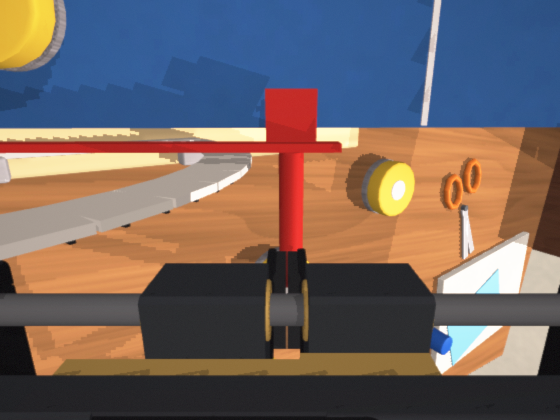

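carry_out --grip '[-1, -1, -1, -1]' --slide '[[0, 0.2, 0.6], [0, 0.2, 0.6], [0, 0.2, 0.6], [0, 0, 0]]' --twist '[[0, 0, 0], [0, 0, 0], [0, 0, 0], [0, 0, 0]]'

```text
time_s: 28.45
position: [0.5402, -0.0036, 0.1637]
tcp_rot: [[-0.993, -0.104, -0.058], [-0.118, 0.823, 0.556], [-0.01, 0.559, -0.829]]
force: [0.7, -0.4, -0.5]
opening: 0.011
```

```bash
python3 -c "
from h import *
ft()"
```

```text
F tool [-0.65 -0.66  0.13] pos [ 0.54022 -0.00363  0.16372]
 hand phi if in contact 0.5768 knob in tool [1.3 1.9 6. ]
```

carry_out --grip '[-1, -1, -1, -1]' --slide '[[0, 0.1, 0.5], [0, 0.1, 0.5], [0, 0.1, 0.5], [0, 0, 0]]' --twist '[[0, 0, 0], [0, 0, 0], [0, 0, 0], [0, 0, 0]]'

```text
time_s: 28.85
position: [0.5401, -0.0025, 0.1625]
tcp_rot: [[-0.993, -0.104, -0.058], [-0.118, 0.823, 0.556], [-0.01, 0.559, -0.829]]
force: [0.2, -0.5, 0.4]
opening: 0.004
```

```bash
python3 -c "
from h import *
ft()"
```

```text
F tool [-0.11 -0.19 -0.6 ] pos [ 0.54009 -0.0025   0.16252]
 hand phi if in contact 0.5683 knob in tool [1.3 1.8 6. ]
```

carry_out --grip '[-1, -1, -1]' --slide '[[0, 0.1, 0.4], [0, 0.1, 0.4], [0, 0, 0]]' --twist '[[0, 0, 0], [0, 0, 0], [0, 0, 0]]'

```text
time_s: 29.15
position: [0.54, -0.0019, 0.1619]
tcp_rot: [[-0.993, -0.104, -0.058], [-0.118, 0.823, 0.556], [-0.01, 0.559, -0.829]]
force: [0.1, 0.2, -0.3]
opening: 0.006
```

```bash
python3 -c "
from h import *
ft()"
```

```text
F tool [-0.14  0.01  0.37] pos [ 0.53999 -0.00186  0.1619 ]
 hand phi if in contact 0.5638 knob in tool [1.2 1.6 6. ]
```

carry_out --grip '[-1, -1, -1]' --slide '[[0, 0.1, 0.4], [0, 0.1, 0.4], [0, 0, 0]]' --twist '[[0, 0, 0], [0, 0, 0], [0, 0, 0]]'

```text
time_s: 29.45
position: [0.54, -0.0017, 0.1617]
tcp_rot: [[-0.993, -0.104, -0.058], [-0.119, 0.823, 0.555], [-0.01, 0.558, -0.83]]
force: [0.1, -0.2, 0.2]
opening: 0.002
```

```bash
python3 -c "
from h import *
ft()"
```

```text
F tool [-0.1  -0.08 -0.31] pos [ 0.54004 -0.00169  0.16173]
 hand phi if in contact 0.5626 knob in tool [1.3 1.6 6. ]
```

carry_out --grip '[-1, -1]' --slide '[[0, 0, 0.4], [0, 0, 0.4]]' --twist '[[0, 0, 0], [0, 0, 0]]'

```text
time_s: 29.65
position: [0.5401, -0.0016, 0.1615]
tcp_rot: [[-0.993, -0.104, -0.058], [-0.119, 0.823, 0.555], [-0.011, 0.558, -0.83]]
force: [-2.3, -2.7, 5.0]
opening: 0.004
```

```bash
python3 -c "
from h import *
ft()
c=wrist('w13')"
```

```text
F tool [ 2.53  0.75 -5.52] pos [ 0.54006 -0.00157  0.16155]
 hand phi if in contact 0.5614 knob in tool [1.4 1.6 6. ]
```

View pics/w13.png

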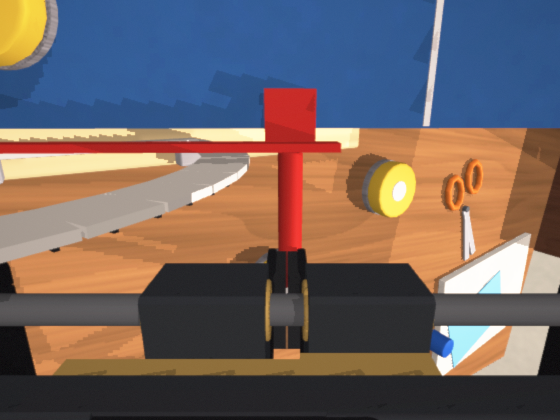

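carry_out --grip '[-1, -1, -1, -1, -1, -1]' --slide '[[0, 0, -0.5], [0, 0, -2], [0, 0, -8], [0, 0, -25], [0, 0, -35], [0, 0, -35]]' --twist '[[0, 0, 0], [0, 0, 0], [0, 0, 0], [0, 0, 0], [0, 0, 0], [0, 0, 0]]'

```text
time_s: 30.3
position: [0.5428, -0.0575, 0.248]
tcp_rot: [[-0.993, -0.1, -0.07], [-0.122, 0.819, 0.561], [0.001, 0.566, -0.825]]
force: [0.4, 0.3, 0.1]
opening: 0.004
```

```bash
python3 - <<'E'
from h import *
ft()
s,c=wrist('w14')
c=bot.capture('scene'); save('s14',cv2.resize(c['color'][80:240,210:410],None,fx=4,fy=4,interpolation=cv2.INTER_CUBIC))
c=bot.capture('top'); save('t14',cv2.resize(c['color'][210:370,200:420],None,fx=3.6,fy=3.6,interpolation=cv2.INTER_CUBIC))
E
```

```text
F tool [-0.39  0.29  0.08] pos [ 0.54278 -0.05747  0.24798]
 hand phi if in contact 1.1353 knob in tool [ -3.  -37.8   6. ]
```

View pics/s14.png

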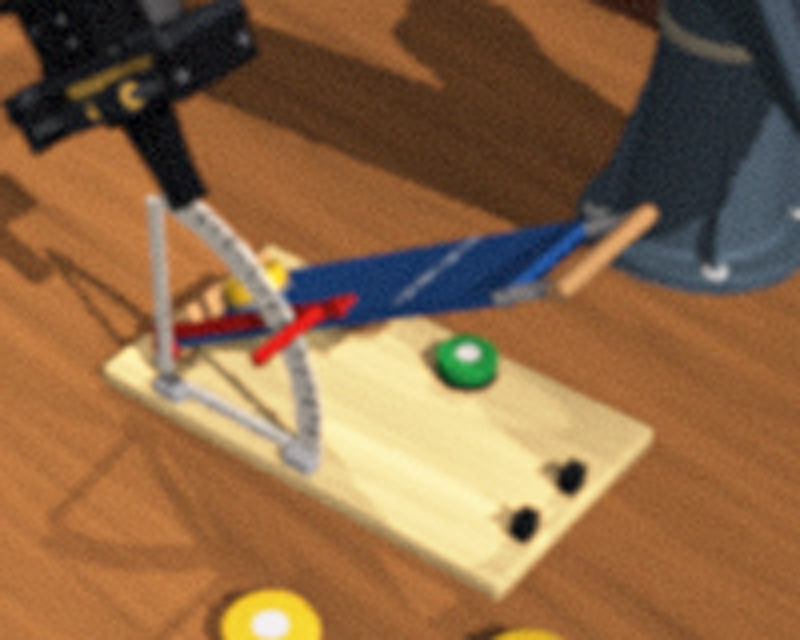

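View pics/w14.png

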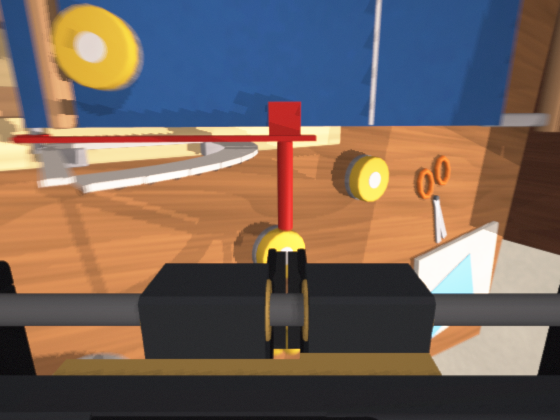

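View pics/t14.png

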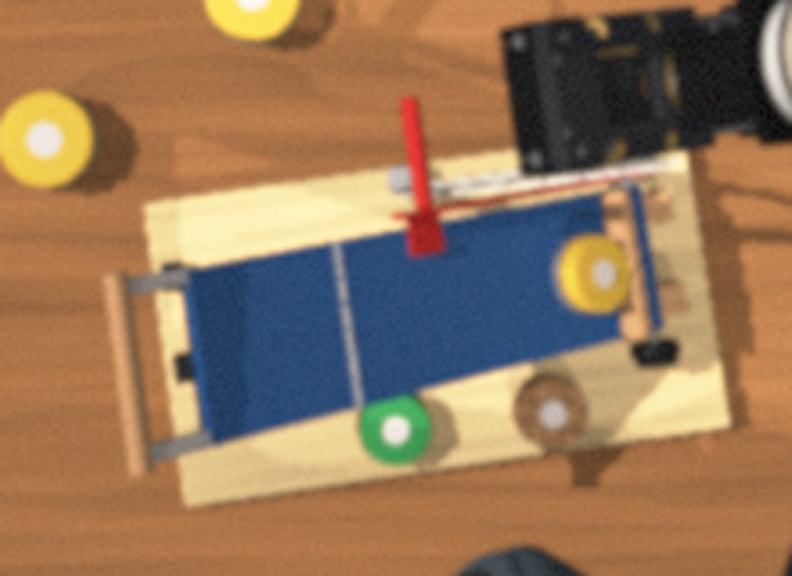

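carry_out --grip '[-1, -1, -1]' --slide '[[0, 0, -20], [0, 0, 0], [0, 0, 0]]' --twist '[[0, 0, 0], [0, 0, 0], [0, 0, 0]]'

```text
time_s: 30.75
position: [0.5435, -0.0678, 0.2631]
tcp_rot: [[-0.993, -0.099, -0.069], [-0.121, 0.818, 0.562], [0.001, 0.566, -0.824]]
force: [0.2, -0.3, -0.5]
opening: 0.004
```

```bash
python3 - <<'E'
from h import *
ft(); print(bot.hand_in())
E
```

```text
F tool [-0.15 -0.6   0.25] pos [ 0.54349 -0.06785  0.26307]Traceback (most recent call last):
  File "<stdin>", line 2, in <module>
  File "h.py", line 63, in ft
    s=bot.read_state();R=np.array(s['tcp_rot']); print(' F tool',(R.T@s['force']).round(2),'pos',np.round(s['position'],5)); hand()
                                                                                                                             ~~~~^^
  File "h.py", line 60, in hand
    p=brentq(f,.2,1.25); k=R.T@(ramp(117,192,18,p)-s['position'])*1000
    r = _zeros._brentq(f, a, b, xtol, rtol, maxiter, args, full_output, disp)
ValueError: f(a) and f(b) must have different signs
```

```bash
python3 -c "
from rig import bot
print(bot.hand_in())"
```

```text
the job is handed in; nothing more can be done
None
```

I raised the ramp by its bar at about 1 °/s once past 20°. The puck slipped at roughly 31.5° and slid down to the fence, and I stopped there, at about 31.8° (0.555 rad). I then let go of the bar and pushed the red hand down by its knob with the shut fingers (I did not grip it) until its tab touched the deck. After backing the arm clear I handed the job in at about 31 s. No verdict was reported.

**Last checks**
- **Puck:** in the final pictures it lies against the fence. Partway down its average speed was about 0.2 m/s, but I did not measure its peak speed.
- **Ramp:** the bar was at the same pixels before and after the hand was set, so it does not appear to have moved.
- **Hand:** the tool read about 5.5 N against the knob when the tab touched. That is under the 6.5 N limit but higher than I meant. The hand's angle then worked out at about 0.561 rad.
- **Robot:** the wrist force was back to noise level after backing off, and the fingers were clear of everything.

**Disagreement:** my two ramp-angle estimates differ, 0.555 rad from the gripper position and 0.566 rad from the depth picture. The hand's angle lies between them, within 0.007 rad of each. The force reading and the tab's place on the deck are the better evidence that it touched.

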